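# Prove the fit of a stirrer's taper shank

### The job

Check the stirrer's taper shank in the bench socket: lift it from its white stand, put it tang down into the socket, turn it under a light push until the tang drops into the driver, press it fully home with the collar flush on the mouth, and let go. Then free it with the knock-out wedge, not by hand: drive the wedge, tip first, through the tunnel under the seated shank until the shank is jacked up on the wedge's thick part, and leave both there, released. Never press the parts harder than about 40 N, and leave the other things on the bench in place.

Things in the scene. Friction and masses are not known exactly. Their poses are not given: they have to be found in the camera images.
- socket: Bench socket, fixed. Origin: on the table, on the sleeve's axis, z up. Grey base plate 110 (x) by 140 (y), 8 thick; on it two dark cheeks up to height 40, and on them a tapered light-metal sleeve, height 40 to 80, 49 wide at its open top. Round bore: radius 17 at the mouth, 11.8 at height 40. Shank home: its origin 17 above this origin, its collar flush on the sleeve.
- socket_mouth (a point): Centre of the socket's mouth, 80 above the table; axes as the socket's. Four sprung jaws in the bore grip the cone over the last 4 to 6 mm before home (a little sooner if off centre): those take a firm straight push of 8 to 20 N, and the jaws then hold the shank in.
- driver_top (a point): Top of the driver, 34 above the table on the sleeve's axis (axes: the socket's): two blocks, an 8.5 wide slot between them for the tang. The slot's direction is hidden: 0.3 to 2.2 rad anticlockwise from above of the socket's x axis, fixed in a run. Sprung: a misaligned tang rests on it, shank 17 above home, and sinks it at most 5 mm (3 to 13 N), then a hard stop. Within 0.1 rad the tang drops in.
- tunnel (a point): Tunnel under the sleeve, 20 wide, running right through along the socket's y axis between the cheeks (y = -28 to +28 of the socket). This point: middle of its -y entrance, on its floor, which is the base plate's top, 8 above the table. Headroom: 19 to the driver, 9 under a home shank's tang. Axes as the socket's.
- shank: Taper shank, steel, 107 tall, about 0.3 kg, upright in a stand at the start. Origin: centre of its lower end; z up its axis. From below: flat tang 20 (x) by 6 (y), 19 tall; cone, radius 10 at 19 to 16.2 at 63; collar radius 22, 63 to 69; square head 26 by 26 with faces across x and y, 69 to 107.
- shank_head (a point): Centre of the shank's square head, 88 above the shank's origin; axes as the shank's.
- stand: White tube stand, fixed, 70 tall, outer radius 24, inner radius 18.5; holds the shank at the start with the collar on its rim. Origin: centre of its underside.
- wedge: Knock-out wedge lying on the table, 155 long (y), dark steel bar 12 wide (x), flat underside, about 0.22 kg. Origin: middle of its length, on the underside; z up. Tip at y = +77.5, 6 high; the top rises evenly to 15.5 high at y = +22.5, then is level to the butt at y = -77.5. Slides on the tunnel floor.
- wedge_tip (a point): Tip of the wedge, 3 above its underside; axes as the wedge's. Driving it under a home shank takes 3 to 20 N; the thick part lifts the shank 6.5, which frees it from the jaws.
- wedge_grip (a point): Wooden grip standing on the wedge's butt: 18 (x) by 24 (y), from 15.5 to 55 above the underside. This point: its middle, at y = -65.5 of the wedge, 42 above the underside; axes as the wedge's.
- beaker: Empty glass beaker, 68 wide, 85 tall, loose. Origin: centre of its underside. Leave in place.
- amber: Amber glass bottle, 60 wide, 120 tall. Origin: centre of its underside. Leave in place.
- white_bottle: White plastic bottle, 68 wide, 170 tall. Origin: centre of its underside. Leave in place.
- jar: Glass jar with a red cap, 60 wide, 60 tall. Origin: centre of its underside. Leave in place.
- spatula: Spatula lying on the table, 170 long. Leave in place.
- cork_ring: Cork ring, 80 wide, 20 high. Origin: centre of its underside. Leave in place.
- pad_stack: Stack of green filter pads, 120 by 160 by 30. Origin: centre of its underside. Leave in place.

How it is judged:
On the way, in this order (a step that is already met when the one before it is completed fails the run):
1. the shank is fully home in the socket (collar within 1.5 mm of the mouth), upright and let go (z of shank in the frame of socket below 0.0185 m and horizontal distance between shank and socket below 0.005 m and angle between shank's own z axis and vertical below 0.06 rad and contact force between the fingers and shank below 0.2 N), for 0.3 s.
2. the wedge bears on the shank while it is still home and not held (contact force between wedge and shank above 0.5 N and z of shank in the frame of socket below 0.0195 m and horizontal distance between shank and socket below 0.005 m and contact force between the fingers and shank below 0.2 N).
3. the wedge has jacked the shank up by at least 5 mm (z of shank in the frame of socket between 0.022 and 0.03 m and horizontal distance between shank and socket below 0.008 m and contact force between wedge and shank above 0.3 N and contact force between the fingers and shank below 0.2 N), for 0.2 s.
At the end, for the whole second after the job is handed in: The shank stands in the socket, raised 5 to 13 mm above home and resting on the wedge, within 8 mm of the socket's axis and within 0.15 rad of upright; the wedge lies level (0.1 rad) through the tunnel with its tip at least 30 mm past the axis; both are at rest and released (z of shank in the frame of socket between 0.022 and 0.03 m and horizontal distance between shank and socket below 0.008 m and angle between shank's own z axis and vertical below 0.15 rad and contact force between wedge and shank above 0.3 N and horizontal distance between wedge_tip and socket above 0.03 m and angle between wedge's own z axis and vertical below 0.1 rad and linear speed of each of shank, wedge below 0.01 m/s); the robot touches nothing.
It fails at once if the shank is jammed in the socket: contact forces on it, the jaws' and driver's squeeze included, sum to over 100 N (a push of 40 N stays well below) (contact force between shank and socket above 100 N).
It fails at once if the wedge is rammed against the socket with more than 45 N (contact force between wedge and socket above 45 N).
It fails at once if the wedge is rammed against the shank with more than 45 N (contact force between wedge and shank above 45 N).
It fails at once if the shank is tipped over (angle between shank's own z axis and vertical above 0.6 rad).
It fails at once if a bystander is shifted by more than 30 mm (distance of any of beaker, amber, white_bottle, jar, spatula, cork_ring, pad_stack from where it was at the start of the episode above 0.03 m).
It also fails if it takes over 72 s, if anything falls off the work surface, if the arm or the gripper's body presses on something with over 40 N, if the wrist force passes 120 N, or if a joint passes its speed limit or range.

### The arm

A 6-joint arm with a two-finger parallel gripper is mounted at the origin on the work surface. World frame = base frame: x ahead of the robot, y to its left, z up, the work surface at z = 0. Lengths are in m, angles in rad, forces in N, time in s.
With the tool pointing down it reaches from about 0.3 to 0.85 m from the base axis. Payload 5.4 kg.
Tool frame: the origin (TCP) lies at the very end of the fingers, on their centre line; the grasp point (between the pads) lies 19 mm behind it (ctrl.hold_point_z is the distance from the TCP to the grasp point, in m); z points along the fingers, y is the direction in which the jaws open and shut (so a half turn about z gives the same grasp; the last joint's range is limited). The gripper opens to 85 mm and grips with 20 to 120 N. Pads are 22 mm wide; open, the fingers measure 114 mm over their backs; the gripper's body (76 mm by 85 mm) begins 54 mm behind the grasp point. The pads swing forward as they close: fully open they stand 13 mm farther back than shut.
Start: joints at [-1.424, 0.158, 1.597, -0, 1.386, -0.21], TCP at [0.201, -0.539, 0.231] pointing down, gripper open.
Joint ranges: [-2.91, 2.91], [-0.94, 2.29], [0.18, 2.7], [-1.29, 4.43], [0.17, 2.64], [-3, 3]. Speed limits (rad/s): [2.57, 2.57, 3.14, 3.14, 3.14, 3.14].

### API

Orientations are given as a 3x3 rotation matrix whose columns are the frame's x, y, z axes.
In Python, from workcell import ctrl gives the robot as it stands.
- The arm moves only by the tool play_rows, never from a script. Its argument "steps" is a list of rows, each a list of 7 numbers: the turn, a rotation vector about the world's x, y, z in rad, then the shift along the world's x, y, z in cm, then the opening in per cent of the stroke, from 0 (shut) to 100 (fully open). A call has 1 to 8 rows; each row shifts and turns the commanded pose from where the row before left it; what a row does not reach is not made up. A row lasts 1/12 s, in which the tool goes at most 41.7 mm and 7.16 degrees, less where a joint would pass 70% of its speed; a pose out of reach is approached as far as the arm can. A call with a gripper value outside its range is refused whole. The fingers move at their own pace and stop on an object; the grip force is fixed at half the most. Time passes only in rows, so rows that do not move let the fingers close. It gives the time, the measured TCP pose, the force and the opening at its end, in the units of the state.
- ctrl.state(): the state, without advancing time (a new reading comes with each control period).
- ctrl.snapshot(name): name is "scene" or "top" or "wrist"; returns the picture (400x640x3 uint8, red, green, blue); there is no depth.
- ctrl.camera_model(name): a dict with "mtx" (3x3 intrinsics, pixels), "xyz" and "orientation" of the camera in the world. Camera axes: x right, y up, looking along -z (the intrinsics and any distortion apply to the point x, -y, -z); pixel columns grow to the right and rows downward; lengths in m; the calibration is good to about 2 mm. A picture is of the moment at which its call begins: read the wrist's pose just before it. camera_model takes no time and is no camera call; for the wrist camera it gives the pose at the moment of the call.
- ctrl.sign_off(): hands the job in, once; it reports no verdict.
The state is a dict: "t": time; "qpos": joint angles; "joint_vel": joint speeds; "tau": joint torques, N m; "tcp_pos": TCP position; "ee_rot": TCP orientation; "contact_force": force on the tool from outside, world axes, zero at the start; "torque": the same for the moment, N m; "width": finger opening in m.
Only numpy, scipy, OpenCV 4.12 (cv2) and the standard library are available. Lean on these libraries where they do the work, as an engineer would, in place of code of your own. Each camera call takes 0.05 s, during which the arm holds its last target.

## Working session

There is one attempt and no reset: what is moved stays moved. The work goes in short steps, Python scripts to look and compute and a tool call to move; the robot and the scene stay as the last step left them, time stands still between calls to the robot, and variables do not carry over. Pictures are saved under pics/ and viewed, and the job is handed in when it is done.

Besides the shell and the picture viewer there is one more tool, called after "Request:" as a command line: name --pt "numbers of a row" for each row, then --argument value for the rest. play_rows: Moves the arm, as the interface text tells. Its arguments: {"type":"object","properties":{"steps":{"type":"array","items":{"type":"array","items":{"type":"number"}}}},"required":["steps"]}

```bash
ls; mkdir -p pics; python3 - <<'E'
from workcell import ctrl
import cv2,numpy as np
np.set_printoptions(precision=4,suppress=True)
s=ctrl.state(); print(s)
for n in ("scene","top","wrist"):
    m=ctrl.camera_model(n); print(n,m)
    im=ctrl.snapshot(n); cv2.imwrite(f"pics/{n}0.png",im[:,:,::-1])
print(ctrl.hold_point_z, ctrl.state()['t'])
E
```

```text
pics
{'t': 0.0, 'qpos': array([-1.4241,  0.159 ,  1.5983,  0.0001,  1.3862, -0.2101]), 'joint_vel': array([-0.0003,  0.0014, -0.0003, -0.0003, -0.0024, -0.0007]), 'tau': array([ -0.0006, -39.6001, -33.1431,  -0.0005,   0.0084,  -0.    ]), 'tcp_pos': array([ 0.2007, -0.5382,  0.2303]), 'ee_rot': array([[ 0.937 ,  0.3493, -0.0002],
       [ 0.3493, -0.937 ,  0.0019],
       [ 0.0005, -0.0019, -1.    ]]), 'contact_force': array([-0.4936,  0.2384, -1.2554]), 'torque': array([-0.0899,  0.0042, -0.0038]), 'width': 0.08495168548026923}
scene {'mtx': array([[382.9055,   0.    , 322.0794],
       [  0.    , 382.9055, 195.8094],
       [  0.    ,   0.    ,   1.    ]]), 'xyz': array([ 1.1125, -0.4961,  0.7325]), 'orientation': array([[ 0.7315, -0.4245,  0.5336],
       [ 0.6817,  0.4734, -0.5579],
       [-0.0157,  0.7718,  0.6356]])}
top {'mtx': array([[471.1388,   0.    , 321.6915],
       [  0.    , 471.1388, 195.6185],
       [  0.    ,   0.    ,   1.    ]]), 'xyz': array([0.4061, 0.0523, 1.183 ]), 'orientation': array([[-0.018 ,  0.9913, -0.1306],
       [-0.9996, -0.0208, -0.02  ],
       [-0.0226,  0.1302,  0.9912]])}
wrist {'mtx': array([[299.8656,   0.    , 322.1286],
       [  0.    , 299.8656, 196.217 ],
       [  0.    ,   0.    ,   1.    ]]), 'xyz': array([ 0.2792, -0.5096,  0.373 ]), 'orientation': array([[ 0.3485,  0.8863,  0.305 ],
       [-0.9373,  0.3306,  0.1102],
       [-0.0031, -0.3243,  0.946 ]])}
0.0187 0.15
```

View pics/scene0.png

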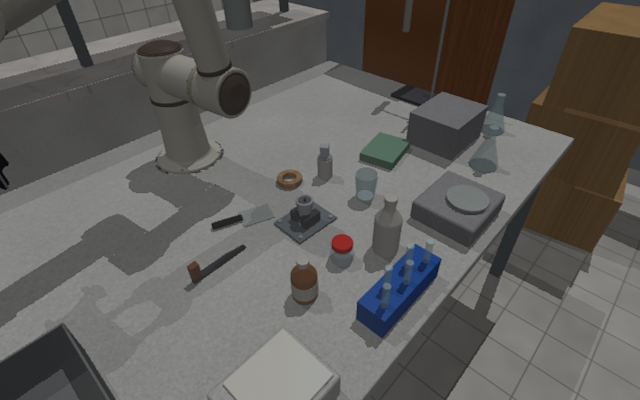

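View pics/top0.png

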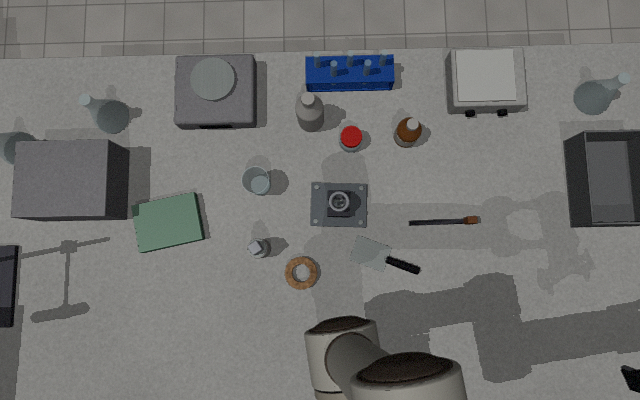

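View pics/wrist0.png

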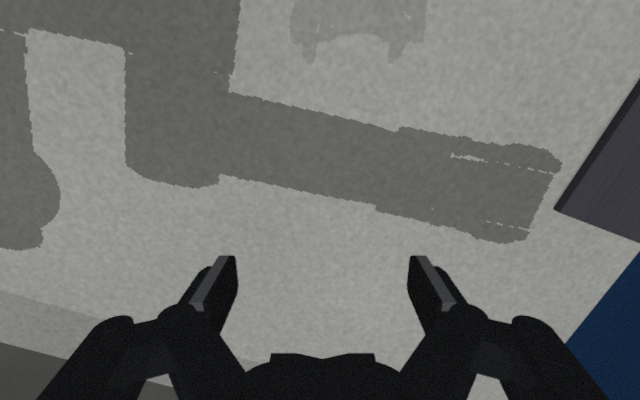

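The top view shows the socket near (339,205), the shank and stand at (258,248), and the wedge from its tip at (409,222) to its grip at (475,220). I'll zoom in to measure these.

```bash
cat > h.py <<'E'
import numpy as np,cv2
from workcell import ctrl
np.set_printoptions(precision=4,suppress=True)
def bp(cam,u,v,z):
    d=np.linalg.inv(cam['mtx'])@np.array([u,v,1.]); d=np.array([d[0],-d[1],-d[2]])
    d=cam['orientation']@d; return cam['xyz']+d*(z-cam['xyz'][2])/d[2]
def pr(cam,P):
    p=cam['orientation'].T@(np.asarray(P,float)-cam['xyz']); p=np.array([p[0],-p[1],-p[2]])
    q=cam['mtx']@p; return q[:2]/q[2]
def snap(n,name):
    cam=ctrl.camera_model(n); im=ctrl.snapshot(n)[:,:,::-1].copy(); cv2.imwrite(f'pics/{name}.png',im); return cam,im
def zoom(im,x0,y0,x1,y1,k,name):
    c=cv2.resize(im[y0:y1,x0:x1],None,fx=k,fy=k,interpolation=cv2.INTER_CUBIC); cv2.imwrite(f'pics/{name}.png',np.clip(c.astype(float)*1.5,0,255).astype(np.uint8))
E
python3 - <<'E'
from h import *
im=cv2.imread('pics/top0.png'); zoom(im,230,170,390,290,5,'z1'); zoom(im,390,190,500,240,7,'z2')
im=cv2.imread('pics/scene0.png'); zoom(im,180,130,350,290,4.5,'z3')
E
```

```text
(no output)
```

View pics/z1.png

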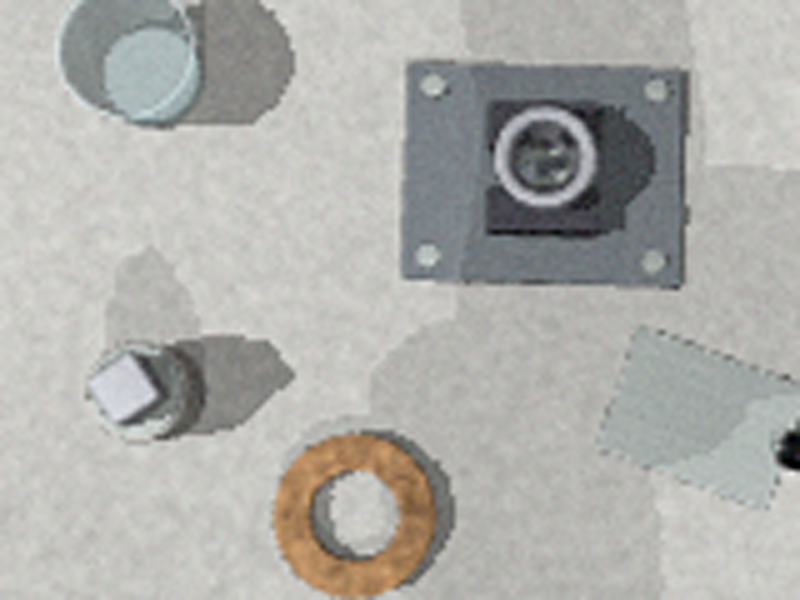

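View pics/z2.png

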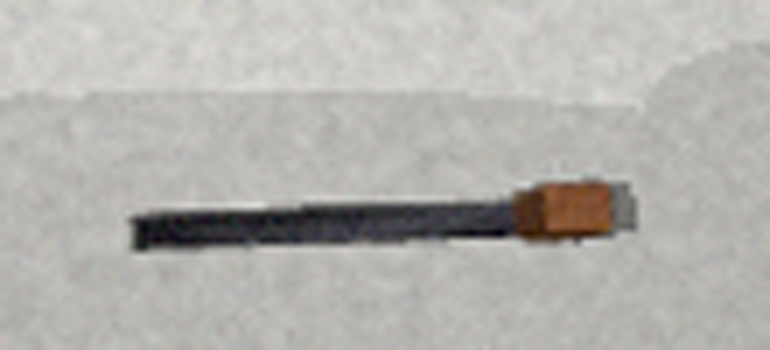

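View pics/z3.png

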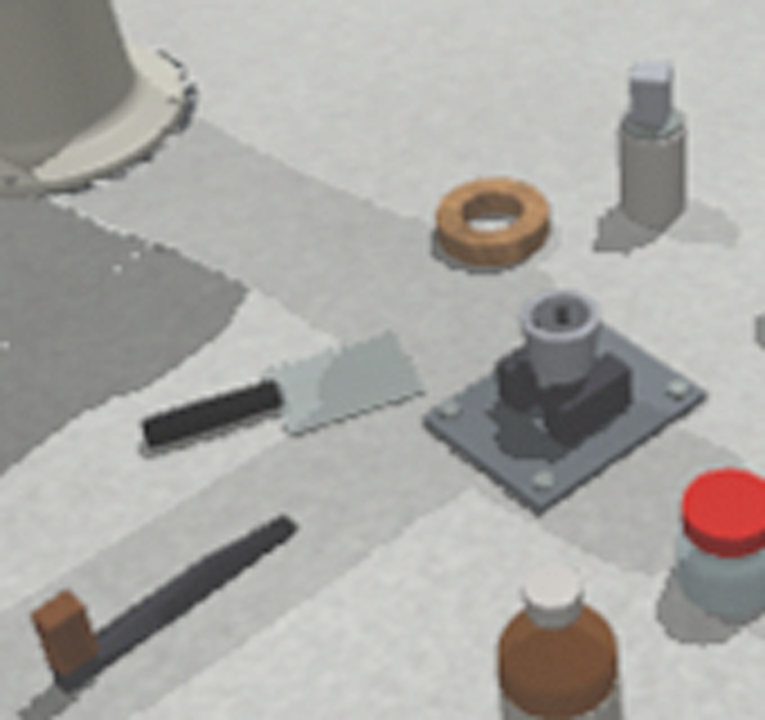

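```bash
python3 - <<'E'
from h import *
T=ctrl.camera_model('top');S=ctrl.camera_model('scene')
f=lambda x,y,z:bp(T,230+x/5-.4,170+y/5-.4,z)
c=[f(x,y,.008) for x,y in((407,62),(688,72),(683,288),(402,278))]; c=np.array(c)
print('plate',c[:,:2],c.mean(0)); 
for a in range(4): d=c[(a+1)%4]-c[a]; print(np.linalg.norm(d),np.degrees(np.arctan2(d[1],d[0])))
print('mouth',f(546,157,.08))
h=np.array([f(x,y,.114) for x,y in((87,385),(130,348),(160,390),(118,427))]); print('head',h.mean(0))
for a in range(4): d=h[(a+1)%4]-h[a]; print(np.linalg.norm(d),np.degrees(np.arctan2(d[1],d[0])))
g=lambda x,y,z:bp(T,390+x/7-.4,190+y/7-.4,z)
k=np.array([g(x,y,.055) for x,y in((547,184),(612,183),(612,234),(547,236))]); print('grip',k,k.mean(0))
print('tip',g(133,217,.006),g(133,249,.006), 'butt', g(635,180,.0155),g(635,230,.0155))
# scene: 4.5x offset 180,130
s=lambda x,y,z:bp(S,180+x/4.5-.4,130+y/4.5-.4,z)
print('S mouth',s(563,323,.08)); print('S head', np.mean([s(x,y,.114) for x,y in((630,65),(669,63),(672,80),(635,84))],0))
print('S griptop',np.mean([s(x,y,.055) for x,y in((34,608),(69,592),(90,612),(50,628))],0),'tip',s(295,525,0.003))
print('S plate',[s(x,y,.008)[:2] for x,y in((425,424),(540,512),(705,395))])
E
```

```text
plate [[ 0.5961  0.1024]
 [ 0.588  -0.0392]
 [ 0.4793 -0.0334]
 [ 0.487   0.1065]] [0.5376 0.0341 0.008 ]
0.1417824914064355 -93.3008751469719
0.10884363331643261 176.9416699268509
0.14009423797933254 86.84369904351547
0.10921731015929416 -2.1731902671463263
mouth [0.5377 0.0345 0.08  ]
head [0.4326 0.2284 0.114 ]
0.025467147092230764 -50.098414079539076
0.023545379772421625 -144.6371411438369
0.025056817615096646 130.49374805201543
0.023774857924651362 36.40128088020979
grip [[ 0.4986 -0.2724  0.055 ]
 [ 0.4985 -0.2944  0.055 ]
 [ 0.4811 -0.2934  0.055 ]
 [ 0.4809 -0.2714  0.055 ]] [ 0.4898 -0.2829  0.055 ]
tip [ 0.4938 -0.1395  0.006 ] [ 0.4824 -0.139   0.006 ] butt [ 0.5026 -0.3147  0.0155] [ 0.485  -0.3136  0.0155]
S mouth [0.5464 0.0291 0.08  ]
S head [0.4366 0.2252 0.114 ]
S griptop [ 0.4939 -0.2826  0.055 ] tip [ 0.4919 -0.1398  0.003 ]
S plate [array([ 0.4886, -0.0365]), array([ 0.5931, -0.0408]), array([0.5981, 0.0971])]
```

Estimates: socket (0.538, 0.034) with yaw about -3°, shank (0.433, 0.228) with head yaw about 38° mod 90°, wedge grip (0.490, -0.283) with yaw about 0.7°. Next I'll bring the wrist camera over the socket to refine these.

Request:
play_rows --pt "0 0 0 1.6 3.4 -0.4 100" --pt "0 0 0 1.6 3.4 -0.4 100" --pt "0 0 0 1.6 3.4 -0.4 100" --pt "0 0 0 1.6 3.4 -0.4 100" --pt "0 0 0 1.6 3.4 -0.4 100" --pt "0 0 0 1.6 3.4 -0.4 100" --pt "0 0 0 1.6 3.4 -0.4 100" --pt "0 0 0 1.6 3.4 -0.4 100"

```text
t: 0.82
tcp_pos: [0.3291, -0.2649, 0.1989]
ee_rot: [[0.937, 0.349, 0.0], [0.349, -0.937, 0.0], [0.0, -0.0, -1.0]]
contact_force: [0.6, 0.3, -0.3]
width: 0.0855
```

Request:
play_rows --pt "0 0 0 1.6 3.4 -0.4 100" --pt "0 0 0 1.6 3.4 -0.4 100" --pt "0 0 0 1.6 3.4 -0.4 100" --pt "0 0 0 1.6 3.4 -0.4 100" --pt "0 0 0 1.6 3.4 -0.4 100" --pt "0 0 0 1.6 3.4 -0.4 100" --pt "0 0 0 1.6 3.4 -0.4 100" --pt "0 0 0 1.6 3.4 -0.4 100"

```text
t: 1.48
tcp_pos: [0.4571, 0.0072, 0.1671]
ee_rot: [[0.937, 0.349, 0.0], [0.349, -0.937, -0.0], [0.0, 0.0, -1.0]]
contact_force: [0.6, -1.0, -0.8]
width: 0.0855
```

Request:
play_rows --pt "0 0 0 0 0 0 100" --pt "0 0 0 0 0 0 100" --pt "0 0 0 0 0 0 100"

```text
t: 1.73
tcp_pos: [0.4565, 0.0051, 0.1671]
ee_rot: [[0.937, 0.35, -0.001], [0.35, -0.937, -0.0], [-0.001, 0.0, -1.0]]
contact_force: [-0.4, -0.0, -0.4]
width: 0.0853
```

```bash
python3 - <<'E'
from h import *
s=ctrl.state();print(s['t'],s['tcp_pos'],s['contact_force'],s['joint_vel'])
c,im=snap('wrist','w1'); print(c['xyz'],c['orientation'])
print(pr(c,(.5377,.0343,.08)),pr(c,(.5377,.0343,.034)))
E
```

```text
1.7333 [0.4565 0.0051 0.1671] [-0.3811 -0.0407 -0.4413] [-0.0328 -0.0113  0.0038 -0.0015  0.0003  0.0013]
[0.535  0.0341 0.3095] [[ 0.3491  0.8859  0.3054]
 [-0.9371  0.3306  0.1123]
 [-0.0014 -0.3254  0.9456]]
[323.6226  89.2424] [323.4478  89.8781]
```

View pics/w1.png

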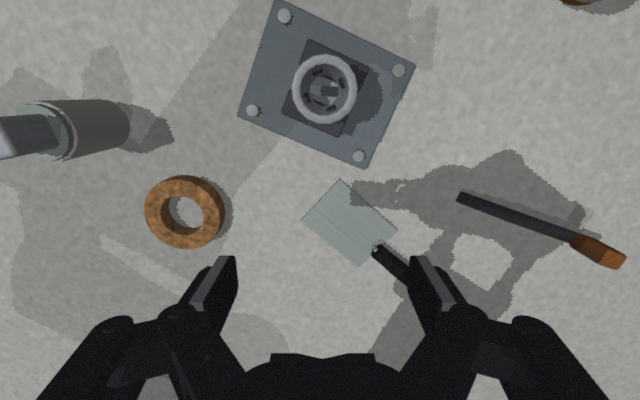

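```bash
python3 - <<'E'
from h import *
im=cv2.imread('pics/w1.png'); 
c=cv2.resize(im[50:130,275:375],None,fx=8,fy=8,interpolation=cv2.INTER_CUBIC).astype(float)
cv2.imwrite('pics/z4.png',np.clip((c/255)**.6*330,0,255).astype(np.uint8))
zoom(im,230,0,420,175,4,'z5')
E
```

```text
(no output)
```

View pics/z4.png

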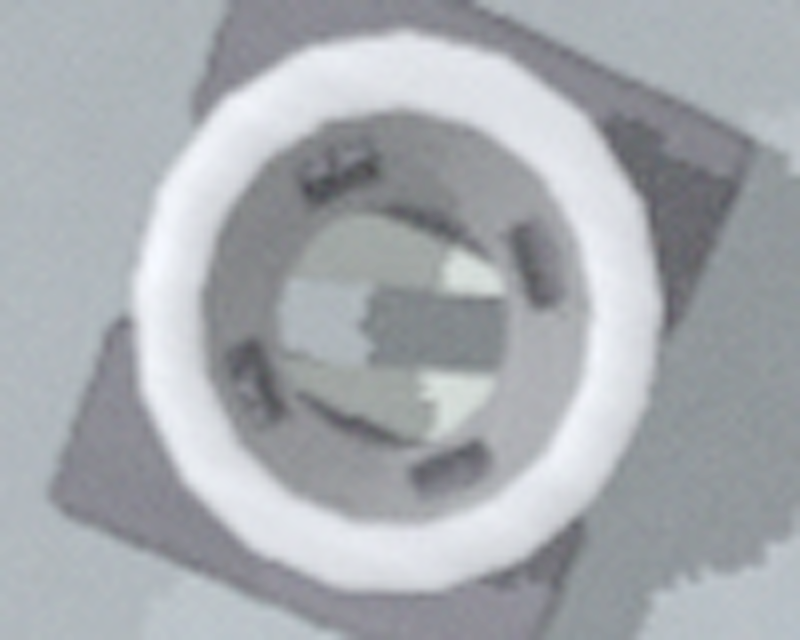

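View pics/z5.png

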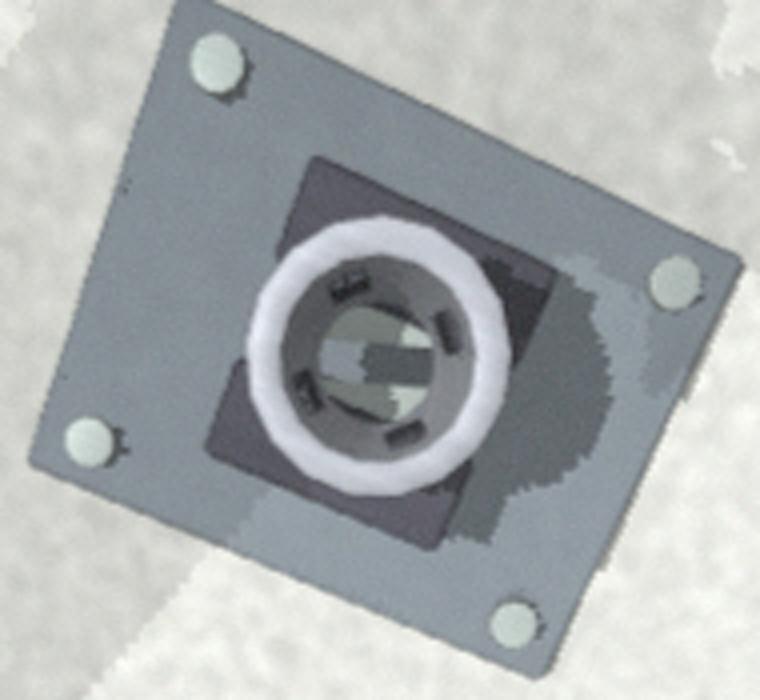

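The bore view shows the driver slot almost horizontal in the image. Its upper edge runs (285,280)→(505,295) and its lower edge (285,352)→(500,372) in the zoom.

```bash
python3 - <<'E'
from h import *
c=ctrl.camera_model('wrist')
z4=lambda x,y,z:bp(c,275+x/8-.44,50+y/8-.44,z)
for a,b in(((285,280),(505,295)),((285,352),(500,372))):
    p,q=z4(*a,.034),z4(*b,.034); d=q-p; print('slot',p,q,np.linalg.norm(d),np.degrees(np.arctan2(d[1],d[0])))
print('mouth in',z4(397.5,316,.08),'out',z4(397.5,311,.08))
p=[z4(285,280,.034),z4(505,295,.034),z4(285,352,.034),z4(500,372,.034)];print('slot ctr',np.mean(p,0))
z5=lambda x,y,z:bp(c,230+x/4-.4,0+y/4-.4,z)
b=np.array([z5(x,y,.010) for x,y in((218,62),(677,282),(514,624),(90,442))]);print('bolts',b,b.mean(0))
for i in range(4): d=b[(i+1)%4]-b[i]; print(np.linalg.norm(d),np.degrees(np.arctan2(d[1],d[0])))
# wedge in w1
print('wedge tip',bp(c,459,197,.003),'grip top',bp(c,613,257,.055))
im=cv2.imread('pics/w1.png'); zoom(im,0,80,200,180,4,'z6'); zoom(im,440,170,640,290,4,'z7')
E
```

```text
slot [0.5379 0.0458 0.034 ] [0.5447 0.023  0.034 ] 0.023779796889454873 -73.30938123064051
slot [0.531  0.0434 0.034 ] [0.5372 0.0207 0.034 ] 0.023504833000517117 -74.68250783311511
mouth in [0.5381 0.0332 0.08  ] out [0.5385 0.0334 0.08  ]
slot ctr [0.5377 0.0332 0.034 ]
bolts [[ 0.5839  0.0874  0.01  ]
 [ 0.5784 -0.0256  0.01  ]
 [ 0.4916 -0.021   0.01  ]
 [ 0.497   0.0916  0.01  ]] [0.5377 0.0331 0.01  ]
0.11322886196494963 -92.78438968682866
0.0869072221984188 176.95846057588378
0.11274385426868343 87.26376486892642
0.08700115496169526 -2.72182635358499
wedge tip [ 0.4868 -0.142   0.003 ] grip top [ 0.4924 -0.2812  0.055 ]
```

View pics/z7.png

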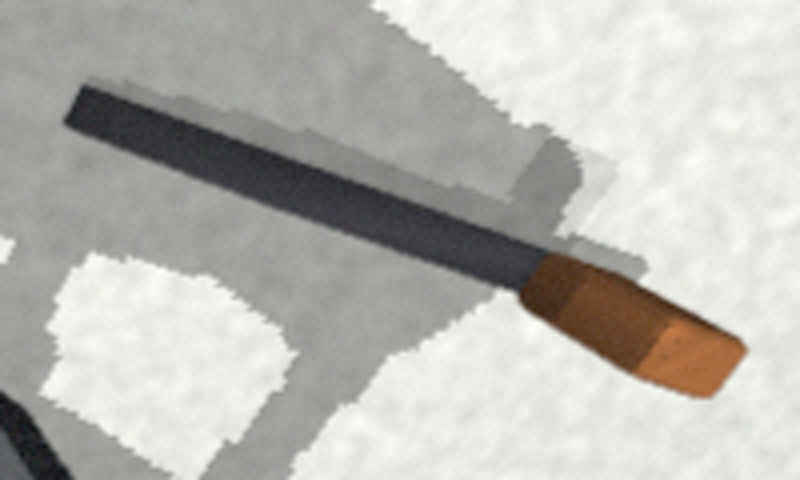

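Request:
play_rows --pt "0 0 0.05 -0.3 2.8 1.3 100" --pt "0 0 0.05 -0.3 2.8 1.0 100" --pt "0 0 0.05 -0.3 2.8 1.0 100" --pt "0 0 0.05 -0.3 2.8 0 100" --pt "0 0 0.05 -0.3 2.8 0 100" --pt "0 0 0.05 -0.3 2.8 0 100" --pt "0 0 0.014 -0.3 2.8 0 100" --pt "0 0 0 -0.3 2.7 0 100"

```text
t: 2.45
tcp_pos: [0.433, 0.2281, 0.2007]
ee_rot: [[0.785, 0.62, 0.001], [0.62, -0.785, -0.0], [0.001, 0.001, -1.0]]
contact_force: [1.2, 0.0, -0.2]
width: 0.0854
```

Request:
play_rows --pt "0 0 0 0 0 0 100" --pt "0 0 0 0 0 0 100" --pt "0 0 0 0 0 0 100"

```text
t: 2.7
tcp_pos: [0.4332, 0.2268, 0.2003]
ee_rot: [[0.784, 0.62, 0.0], [0.62, -0.784, -0.001], [-0.0, 0.001, -1.0]]
contact_force: [-0.5, -0.4, -0.9]
width: 0.0852
```

```bash
python3 - <<'E'
from h import *
s=ctrl.state();print(s['t'],s['tcp_pos'],s['contact_force'],np.abs(s['joint_vel']).max()); print(s['ee_rot'])
c,im=snap('wrist','w2'); print(c['xyz'])
print(pr(c,(.4326,.2284,.114)))
u,v=map(int,pr(c,(.4326,.2284,.114))); x0=max(0,u-60);y0=max(0,v-50); print(x0,y0)
zoom(im,x0,y0,x0+120,y0+100,6,'z8')
E
```

```text
2.7 [0.4332 0.2268 0.2003] [-0.4664 -0.3654 -0.9034] 0.012626358198423344
[[ 0.7844  0.6203  0.0001]
 [ 0.6203 -0.7844 -0.0006]
 [-0.0003  0.0005 -1.    ]]
[0.4988 0.2785 0.3429]
[320.2167 201.4115]
260 151
```

View pics/z8.png

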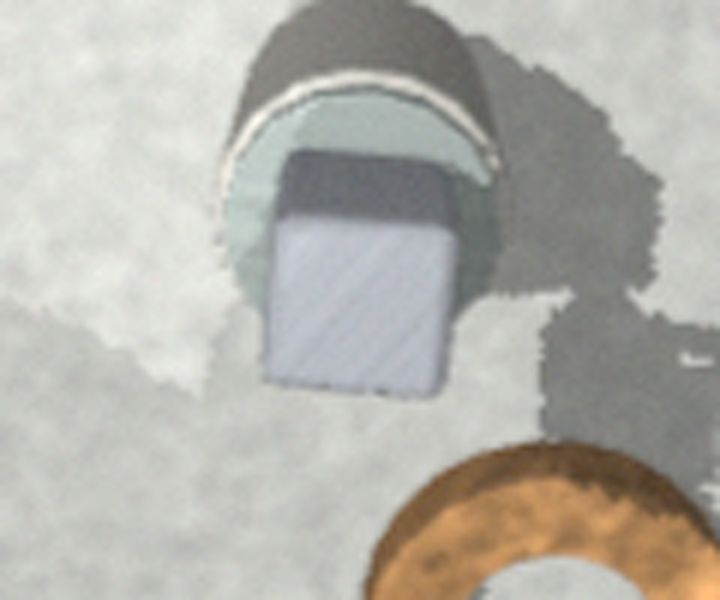

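View pics/w2.png

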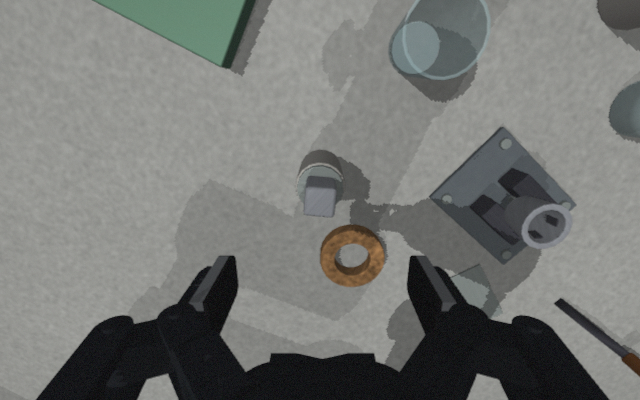

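```bash
python3 - <<'E'
from h import *
c=ctrl.camera_model('wrist')
h=np.array([bp(c,260+x/6-.42,151+y/6-.42,.114) for x,y in((278,218),(458,230),(443,397),(265,382))]);print(h.mean(0))
for i in range(4): d=h[(i+1)%4]-h[i]; print(np.linalg.norm(d),np.degrees(np.arctan2(d[1],d[0])))
E
```

```text
[0.4321 0.2283 0.114 ]
0.02403507056403302 -55.72153852060201
0.024171825474144024 -145.79031767489667
0.024570215373369918 123.07072415373798
0.023660528342354773 32.925394034927315
```

Request:
play_rows --pt "0 0 -0.07 -0.1 0.16 -2.5 100" --pt "0 0 0 0 0 -3 100" --pt "0 0 0 0 0 -3 100" --pt "0 0 0 0 0 -2.5 100" --pt "0 0 0 0 0 -1 100" --pt "0 0 0 0 0 0 100" --pt "0 0 0 0 0 0 60" --pt "0 0 0 0 0 0 40"

```text
t: 3.42
tcp_pos: [0.4335, 0.2298, 0.0822]
ee_rot: [[0.825, 0.565, 0.003], [0.565, -0.825, 0.001], [0.003, 0.001, -1.0]]
contact_force: [-0.4, -0.4, 0.1]
width: 0.0637
```

Request:
play_rows --pt "0 0 0 0 0 0 20" --pt "0 0 0 0 0 0 20" --pt "0 0 0 0 0 0 20" --pt "0 0 0 0 0 0 20" --pt "0 0 0 0 0 0 20" --pt "0 0 0 0 0 0 20"

```text
t: 3.92
tcp_pos: [0.4328, 0.23, 0.0816]
ee_rot: [[0.825, 0.565, 0.002], [0.565, -0.825, 0.0], [0.002, 0.001, -1.0]]
contact_force: [-0.1, -0.8, 6.1]
width: 0.0252
```

Request:
play_rows --pt "0 0 0 0 0 0.5 10" --pt "0 0 0 0 0 1.5 10" --pt "0 0 0 0 0 2 10" --pt "0 0 0 0 0 2 10" --pt "0 0 0 0 0 2 10" --pt "0 0 0 0 0 2 10" --pt "0 0 0 0 0 0 10" --pt "0 0 0 0 0 0 10"

```text
t: 4.58
tcp_pos: [0.432, 0.2299, 0.1804]
ee_rot: [[0.825, 0.565, 0.001], [0.565, -0.825, 0.0], [0.001, 0.0, -1.0]]
contact_force: [-0.1, 0.2, -3.7]
width: 0.025
```

```bash
python3 - <<'E'
from h import *
s=ctrl.state();print(s['t'],s['tcp_pos'],s['contact_force'],np.abs(s['joint_vel']).max()); print(s['ee_rot'],s['width'])
c,im=snap('scene','s1'); u,v=map(int,pr(c,(.432,.229,.12))); print(u,v); zoom(im,u-50,v-50,u+50,v+50,6,'z9')
E
```

```text
4.5833 [0.432  0.2299 0.1804] [-0.0656  0.232  -3.7211] 0.04460430296235532
[[ 0.8248  0.5654  0.0011]
 [ 0.5654 -0.8248  0.0003]
 [ 0.0011  0.0003 -1.    ]] 0.0249886325588011
324 143
```

View pics/z9.png

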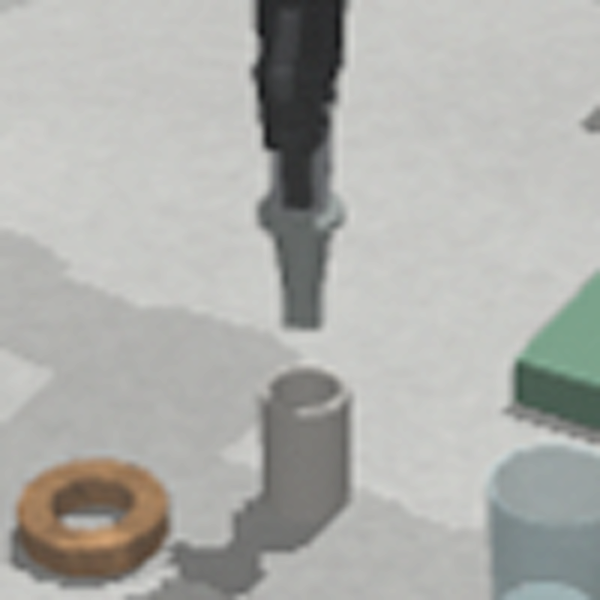

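The scene view shows the tang about 38 zoomed px wide, so it is broadside to the camera (azimuth about 43°). That puts it along tool x, at 34.4°. The slot is at about 106°, so it needs about +72°. I'll check with the wrist camera how it sits in the grip.

```bash
python3 - <<'E'
from h import *
s=ctrl.state();print(s['t'],s['tcp_pos'])
c,im=snap('wrist','w3'); 
p=s['tcp_pos'];R=s['ee_rot']
for dx in(-.013,.013):
  for dy in (-.013,.013): print(pr(c,p+R@np.array([dx,dy,-.0334])))
for dx in(-.013,.013):
  for dy in (-.013,.013): print('b',pr(c,p+R@np.array([dx,dy,.0046])))
E
```

```text
4.6333 [0.431  0.2297 0.179 ]
[293.0727 320.7383]
[351.0248 320.7564]
[291.0791 270.5873]
[352.9064 270.5905]
b [299.29  272.811]
b [345.0228 272.8139]
b [298.0621 231.2898]
b [346.1746 231.2824]
```

View pics/w3.png

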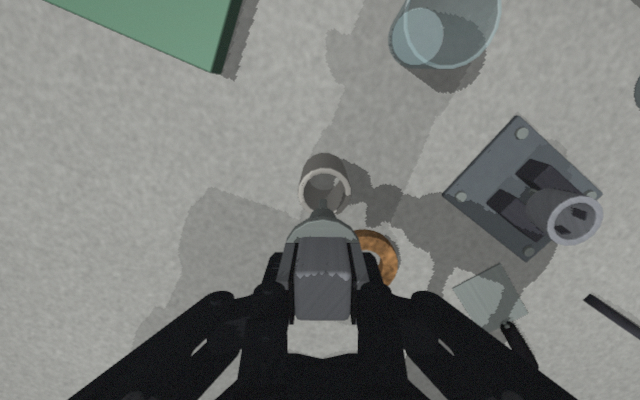

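```bash
python3 - <<'E'
from h import *
im=cv2.imread('pics/w3.png'); zoom(im,265,200,385,340,5,'z10')
E
```

```text
(no output)
```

View pics/z10.png

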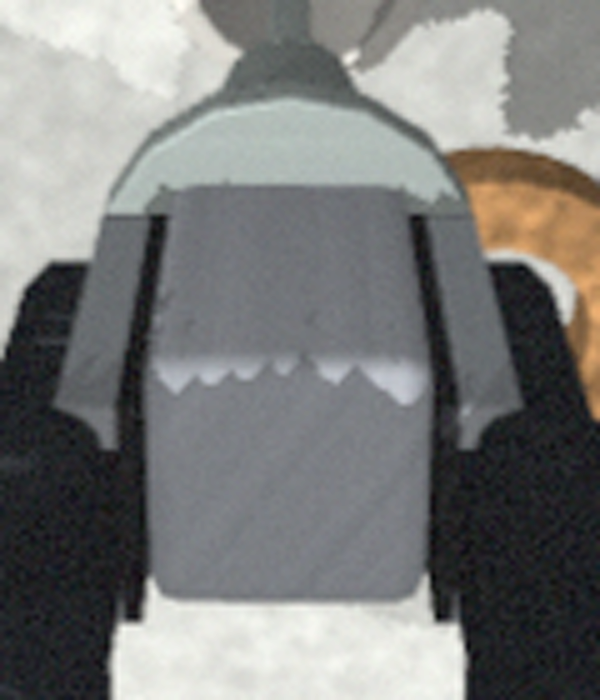

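```bash
python3 - <<'E'
from h import *
s=ctrl.state();c=ctrl.camera_model('wrist');p=s['tcp_pos'];R=s['ee_rot']
im=cv2.imread('pics/w3.png'); 
def ring(r,z,dx=0,dy=0): return [p+R@np.array([dx+r*np.cos(a),dy+r*np.sin(a),z]) for a in np.linspace(0,2*np.pi,60)]
big=cv2.resize(im[150:340,265:385],None,fx=4,fy=4,interpolation=cv2.INTER_CUBIC)
def dr(P,col): 
    q=np.array([(pr(c,x)-(265,150)+.5)*4 for x in P]).round().astype(int); cv2.polylines(big,[q.reshape(-1,1,2)],False,col,1)
sq=lambda h,k,z:[p+R@np.array([a*h,b*k,z]) for a,b in((1,1),(1,-1),(-1,-1),(-1,1),(1,1))]
zo=.0746
for z,col in((107,(0,0,255)),(69,(0,255,0))): dr(sq(.013,.013,zo-z/1e3),col)
dr(ring(.022,zo-.069),(0,255,255));dr(ring(.022,zo-.063),(0,255,255));dr(sq(.010,.003,zo),(255,0,0));dr(ring(.01,zo-.019),(255,0,255))
cv2.imwrite('pics/ov1.png',np.clip(big*1.4,0,255).astype(np.uint8)); print(big.shape)
E
```

```text
(760, 480, 3)
```

View pics/ov1.png

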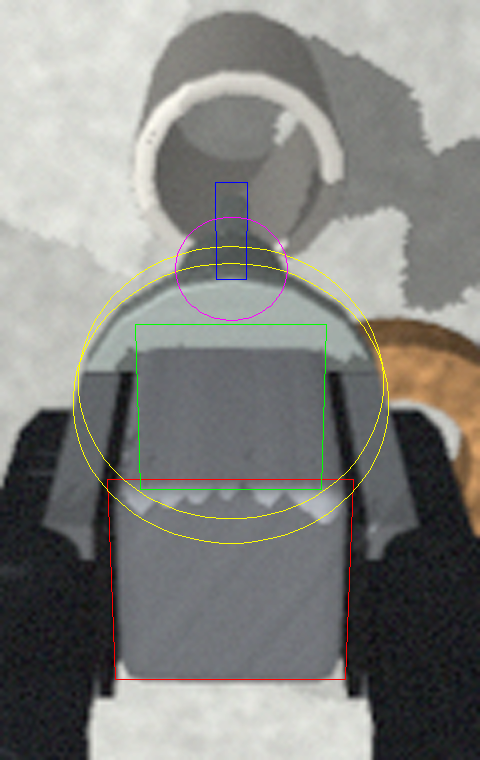

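The wrist overlay shows the tang edge-on, so it does lie along tool x, and the shank axis sits about 1–2 mm toward −x of the TCP. I'll move above the socket, turned to about 95°, some 11° short of the slot.

Request:
play_rows --pt "0 0 0.12 1.33 -2.43 0.2 10" --pt "0 0 0.12 1.33 -2.43 0.2 10" --pt "0 0 0.12 1.33 -2.43 0.2 10" --pt "0 0 0.12 1.33 -2.43 0 10" --pt "0 0 0.12 1.33 -2.43 0 10" --pt "0 0 0.12 1.33 -2.43 0 10" --pt "0 0 0.12 1.33 -2.43 0 10" --pt "0 0 0.12 1.33 -2.43 0 10"

```text
t: 5.35
tcp_pos: [0.5373, 0.0344, 0.1838]
ee_rot: [[0.004, 1.0, -0.004], [1.0, -0.004, 0.001], [0.001, -0.004, -1.0]]
contact_force: [1.1, -0.1, -3.0]
width: 0.0254
```

Request:
play_rows --pt "0 0 0.1 0 0 0 10" --pt "0 0 0 0 0 0 10" --pt "0 0 0 0 0 0 10" --pt "0 0 0 0 0 0 10"

```text
t: 5.68
tcp_pos: [0.5371, 0.0362, 0.1849]
ee_rot: [[-0.088, 0.996, -0.003], [0.996, 0.088, 0.001], [0.001, -0.003, -1.0]]
contact_force: [-0.0, 0.6, -4.4]
width: 0.0254
```

```bash
python3 - <<'E'
from h import *
s=ctrl.state();print(s['t'],s['tcp_pos'],s['contact_force'],s['torque'],np.abs(s['joint_vel']).max()); print(s['ee_rot'],s['width'])
c,im=snap('scene','s2'); u,v=map(int,pr(c,(.538,.033,.12))); print(u,v); zoom(im,u-40,v-50,u+40,v+50,6,'z11')
cw,im=snap('wrist','w4'); 
E
```

```text
5.6833 [0.5371 0.0362 0.1849] [-0.0304  0.5595 -4.4018] [ 0.018   0.0254 -0.0382] 0.00989792090615688
[[-0.0881  0.9961 -0.0027]
 [ 0.9961  0.0881  0.0007]
 [ 0.0009 -0.0026 -1.    ]] 0.025383259700975255
302 187
```

View pics/z11.png

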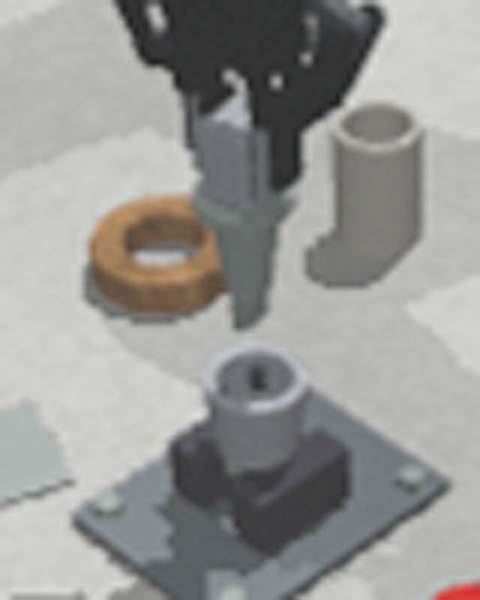

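View pics/w4.png

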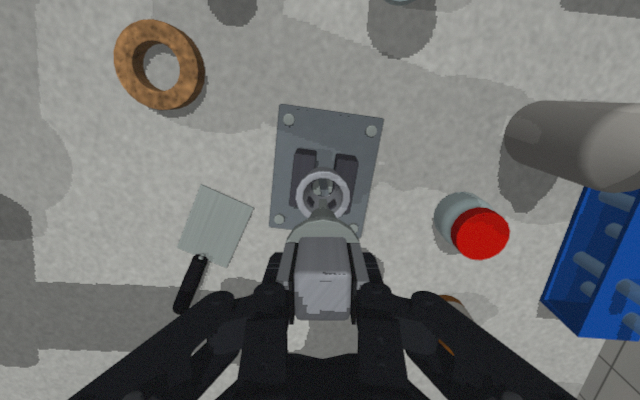

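The scene view puts the shank axis (tang tip at (250,325), mouth at (256,378)) in line with the bore, and the wrist view agrees. Descending now.

Request:
play_rows --pt "0 0 0 0.05 -0.07 -1.5 10" --pt "0 0 0 0 0 -1.5 10" --pt "0 0 0 0 0 -1 10" --pt "0 0 0 0 0 -1 10" --pt "0 0 0 0 0 -0.5 10" --pt "0 0 0 0 0 0 10"

```text
t: 6.28
tcp_pos: [0.5377, 0.0351, 0.1299]
ee_rot: [[-0.09, 0.996, -0.003], [0.996, 0.09, 0.0], [0.001, -0.003, -1.0]]
contact_force: [-0.4, 0.4, -4.2]
width: 0.0253
```

Request:
play_rows --pt "0 0 0 0 0 -0.5 10" --pt "0 0 0 0 0 -0.5 10" --pt "0 0 0 0 0 -0.4 10" --pt "0 0 0 0 0 0 10"

```text
t: 6.62
tcp_pos: [0.5382, 0.0348, 0.1164]
ee_rot: [[-0.09, 0.996, -0.001], [0.996, 0.09, 0.0], [0.0, -0.001, -1.0]]
contact_force: [-1.3, 0.7, -4.0]
width: 0.0254
```

Request:
play_rows --pt "0 0 0 0 0 -0.3 10" --pt "0 0 0 0 0 -0.3 10" --pt "0 0 0 0 0 -0.2 10" --pt "0 0 0 0 0 0 10"

```text
t: 6.95
tcp_pos: [0.5384, 0.0347, 0.1088]
ee_rot: [[-0.09, 0.996, -0.001], [0.996, 0.09, 0.0], [0.0, -0.001, -1.0]]
contact_force: [-0.6, -0.3, -3.8]
width: 0.0255
```

Request:
play_rows --pt "0 0 0 0 0 -0.1 10" --pt "0 0 0 0 0 -0.1 10" --pt "0 0 0 0 0 0 10"

```text
t: 7.2
tcp_pos: [0.5388, 0.0348, 0.1077]
ee_rot: [[-0.09, 0.996, 0.0], [0.996, 0.09, 0.0], [0.0, 0.0, -1.0]]
contact_force: [-2.5, 0.7, 0.2]
width: 0.0252
```

Contact at TCP z 0.1077 means it is resting on the driver. Now I'll turn under the light push.

Request:
play_rows --pt "0 0 0.03 0 0 -0.1 10" --pt "0 0 0.03 0 0 0 10" --pt "0 0 0.03 0 0 0 10" --pt "0 0 0 0 0 0 10"

```text
t: 7.53
tcp_pos: [0.5389, 0.0348, 0.107]
ee_rot: [[-0.18, 0.984, 0.0], [0.984, 0.18, 0.0], [0.0, 0.0, -1.0]]
contact_force: [-2.4, 1.8, 2.9]
width: 0.0253
```

Request:
play_rows --pt "0 0 0.03 0 0 0 10" --pt "0 0 0.03 0 0 0 10" --pt "0 0 0 0 0 0 10"

```text
t: 7.78
tcp_pos: [0.5384, 0.035, 0.1061]
ee_rot: [[-0.238, 0.971, -0.001], [0.971, 0.238, 0.0], [0.001, -0.0, -1.0]]
contact_force: [-1.0, 1.3, -2.2]
width: 0.0251
```

Request:
play_rows --pt "0 0 0.035 0 0 0 10" --pt "0 0 0 0 0 -0.2 10" --pt "0 0 0 0 0 -0.2 10" --pt "0 0 0 0 0 0 10"

```text
t: 8.12
tcp_pos: [0.5381, 0.0352, 0.1014]
ee_rot: [[-0.27, 0.963, -0.001], [0.963, 0.27, 0.001], [0.001, -0.001, -1.0]]
contact_force: [-1.8, 3.0, -2.1]
width: 0.0254
```

```bash
python3 - <<'E'
from h import *
s=ctrl.state();print(s['tcp_pos'],s['contact_force'],s['torque'])
E
```

```text
[0.5381 0.0352 0.1014] [-1.822   2.9644 -2.1277] [0.6348 0.4475 0.0243]
```

The tang has dropped in: TCP z is 0.1014 with almost no axial load. I'll relieve the small side force and keep lowering.

Request:
play_rows --pt "0 0 0 -0.03 0.06 -0.2 10" --pt "0 0 0 0 0 -0.2 10" --pt "0 0 0 0 0 0 10"

```text
t: 8.37
tcp_pos: [0.5379, 0.0354, 0.0977]
ee_rot: [[-0.271, 0.963, -0.001], [0.963, 0.271, 0.0], [0.0, -0.001, -1.0]]
contact_force: [-3.6, 2.9, -2.5]
width: 0.0254
```

Request:
play_rows --pt "0 0 0 0 0 -0.15 10" --pt "0 0 0 0 0 0 10" --pt "0 0 0 0 0 0 10"

```text
t: 8.62
tcp_pos: [0.5379, 0.0352, 0.0964]
ee_rot: [[-0.272, 0.962, -0.001], [0.962, 0.272, -0.0], [0.0, -0.001, -1.0]]
contact_force: [-3.7, 1.8, -2.5]
width: 0.0249
```

```bash
python3 - <<'E'
from h import *
s=ctrl.state();print(s['tcp_pos'],s['contact_force'],s['torque'])
E
```

```text
[0.5379 0.0352 0.0964] [-3.7065  1.8342 -2.5244] [ 0.2333  0.8924 -0.0388]
```

Request:
play_rows --pt "0 0 0 -0.06 0.03 -0.15 10" --pt "0 0 0 0 0 -0.1 10" --pt "0 0 0 0 0 0 10"

```text
t: 8.87
tcp_pos: [0.5379, 0.0354, 0.0949]
ee_rot: [[-0.272, 0.962, 0.0], [0.962, 0.272, -0.001], [-0.001, -0.0, -1.0]]
contact_force: [-7.2, 1.6, 3.4]
width: 0.0254
```

Request:
play_rows --pt "0 0 0 0 0 -0.15 10" --pt "0 0 0 0 0 0 10" --pt "0 0 0 0 0 0 10"

```text
t: 9.12
tcp_pos: [0.5381, 0.0353, 0.0945]
ee_rot: [[-0.272, 0.962, 0.0], [0.962, 0.272, -0.001], [-0.001, 0.0, -1.0]]
contact_force: [-8.7, 2.0, 10.2]
width: 0.0251
```

```bash
python3 - <<'E'
from h import *
s=ctrl.state();print(s['tcp_pos'],s['contact_force'],s['torque'])
E
```

```text
[0.5381 0.0353 0.0945] [-8.6739  1.9749 10.2231] [0.2117 1.7336 0.0163]
```

Request:
play_rows --pt "0 0 0 -0.12 0.03 0 10" --pt "0 0 0 0 0 0 10" --pt "0 0 0 0 0 0 10"

```text
t: 9.37
tcp_pos: [0.5379, 0.0354, 0.0945]
ee_rot: [[-0.272, 0.962, 0.003], [0.962, 0.272, -0.001], [-0.002, 0.002, -1.0]]
contact_force: [-5.4, 0.7, 6.4]
width: 0.0255
```

```bash
python3 - <<'E'
from h import *
s=ctrl.state();print(s['tcp_pos'],s['contact_force'],s['torque'])
E
```

```text
[0.5379 0.0354 0.0945] [-5.3684  0.6932  6.3664] [ 0.1579  1.089  -0.0305]
```

Request:
play_rows --pt "0 0 0 -0.12 0 -0.1 10" --pt "0 0 0 0 0 -0.1 10" --pt "0 0 0 0 0 0 10" --pt "0 0 0 0 0 0 10"

```text
t: 9.7
tcp_pos: [0.537, 0.0356, 0.0925]
ee_rot: [[-0.271, 0.962, 0.004], [0.962, 0.271, -0.001], [-0.002, 0.003, -1.0]]
contact_force: [-3.5, 0.9, 5.5]
width: 0.0252
```

```bash
python3 - <<'E'
from h import *
s=ctrl.state();print(s['tcp_pos'],s['contact_force'],s['torque']); print(s['ee_rot'])
E
```

```text
[0.537  0.0356 0.0925] [-3.5107  0.9086  5.4541] [ 0.2573  0.8669 -0.0661]
[[-0.2715  0.9624  0.0037]
 [ 0.9624  0.2715 -0.0006]
 [-0.0016  0.0034 -1.    ]]
```

Request:
play_rows --pt "0 0 0 -0.06 0 -0.1 10" --pt "0 0 0 0 0 -0.1 10" --pt "0 0 0 0 0 0 10" --pt "0 0 0 0 0 0 10"

```text
t: 10.03
tcp_pos: [0.537, 0.0356, 0.0916]
ee_rot: [[-0.272, 0.962, 0.005], [0.962, 0.272, -0.001], [-0.002, 0.004, -1.0]]
contact_force: [-6.0, 1.7, 11.1]
width: 0.025
```

```bash
python3 - <<'E'
from h import *
s=ctrl.state();print(s['tcp_pos'],s['contact_force'],s['torque'])
E
```

```text
[0.537  0.0356 0.0916] [-6.0375  1.6794 11.099 ] [ 0.2634  1.2672 -0.0267]
```

Request:
play_rows --pt "0 0 0 -0.06 0 -0.1 10" --pt "0 0 0 0 0 -0.05 10" --pt "0 0 0 0 0 0 10" --pt "0 0 0 0 0 0 10"

```text
t: 10.37
tcp_pos: [0.537, 0.0356, 0.0917]
ee_rot: [[-0.272, 0.962, 0.006], [0.962, 0.272, -0.001], [-0.003, 0.005, -1.0]]
contact_force: [-8.9, 2.5, 21.1]
width: 0.025
```

```bash
python3 - <<'E'
from h import *
s=ctrl.state();print(s['tcp_pos'],s['contact_force'],s['torque'])
c,im=snap('scene','s3'); zoom(im,262,150,342,250,6,'z12')
E
```

```text
[0.537  0.0356 0.0917] [-8.8502  2.4752 21.079 ] [ 0.3416  1.8951 -0.0616]
```

View pics/z12.png

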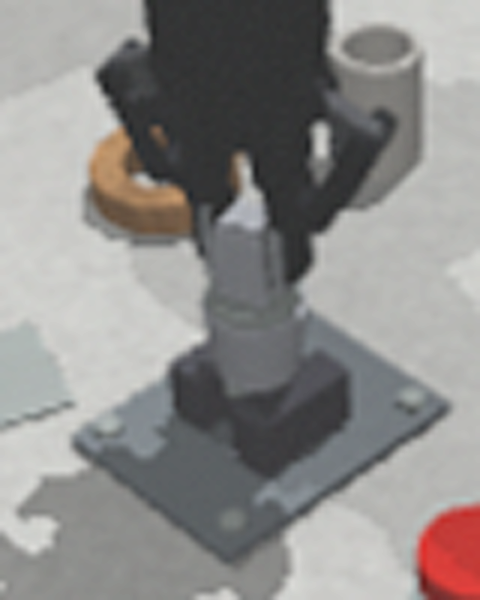

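The shank stopped rigidly at TCP z 0.0917 while the force rose to about 25 N. That matches the predicted home height (0.0746 + 0.017), and the collar looks flush. I'll unload and let go.

Request:
play_rows --pt "0 0 0 0.1 0 0.2 10" --pt "0 0 0 0 0 0.05 10" --pt "0 0 0 0 0 0 10" --pt "0 0 0 0 0 0 40" --pt "0 0 0 0 0 0 60" --pt "0 0 0 0 0 0 60" --pt "0 0 0 0 0 0 60"

```text
t: 11.0
tcp_pos: [0.5357, 0.0357, 0.0899]
ee_rot: [[-0.271, 0.962, 0.001], [0.962, 0.271, -0.0], [-0.001, 0.001, -1.0]]
contact_force: [-0.1, 0.3, 0.6]
width: 0.0512
```

Request:
play_rows --pt "0 0 0 0 0 0.5 70" --pt "0 0 0 0 0 2 80" --pt "0 0 0 0 0 3 90" --pt "0 0 0 0 0 3 100" --pt "0 0 0 0 0 3 100" --pt "0 0 0 0 0 0 100" --pt "0 0 0 0 0 0 100"

```text
t: 11.58
tcp_pos: [0.5368, 0.0357, 0.2074]
ee_rot: [[-0.272, 0.962, 0.005], [0.962, 0.272, -0.001], [-0.002, 0.005, -1.0]]
contact_force: [-0.6, 1.5, 0.1]
width: 0.0855
```

```bash
python3 - <<'E'
from h import *
s=ctrl.state();print(s['t'],s['tcp_pos'],s['contact_force'],s['width'])
c,im=snap('scene','s4'); zoom(im,262,150,342,250,6,'z13')
cw,im=snap('wrist','w5')
u,v=map(int,pr(cw,(.5378,.0333,.124))); print(u,v); zoom(im,u-60,max(v-60,0),u+60,v+50,6,'z14')
E
```

```text
11.5833 [0.5368 0.0357 0.2074] [-0.5906  1.5485  0.1192] 0.085520473035365
324 207
```

View pics/z13.png

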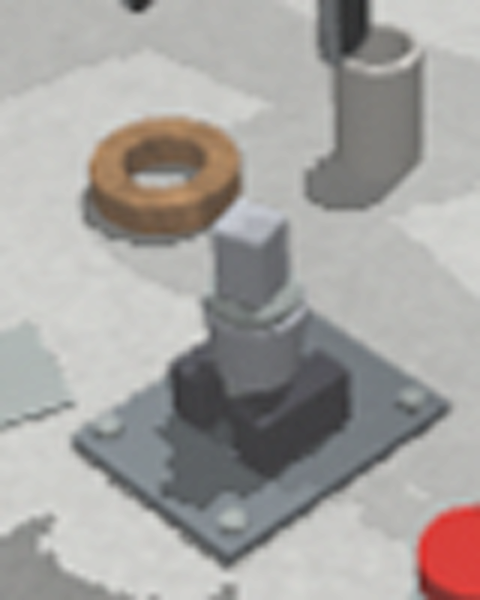

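View pics/z14.png

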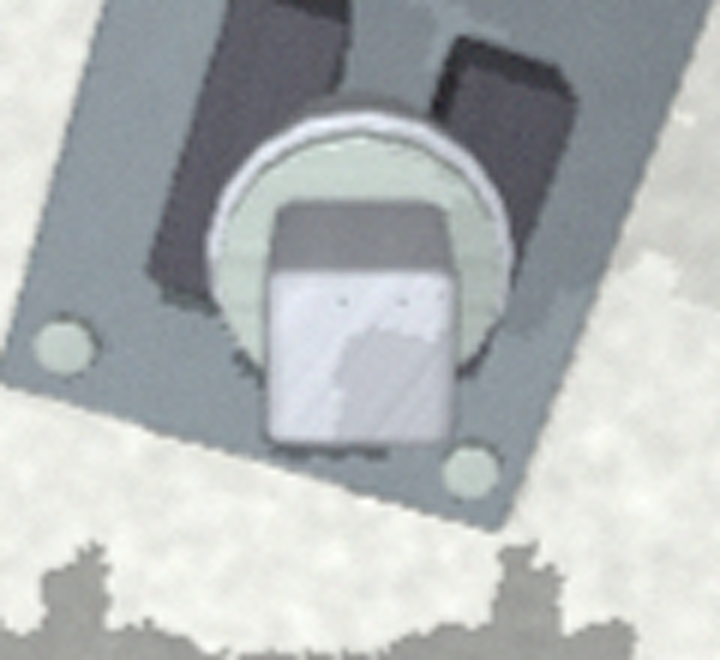

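```bash
python3 - <<'E'
from h import *
c=ctrl.camera_model('scene'); im=cv2.imread('pics/s4.png')
def draw(off,zs,name):
    big=cv2.resize(im[150:250,262:342],None,fx=6,fy=6,interpolation=cv2.INTER_CUBIC)
    big=np.clip(big*1.5,0,255).astype(np.uint8)
    def dr(P,col):
        q=np.array([(pr(c,x)-(262,150)+.5)*6 for x in P]).round().astype(int); cv2.polylines(big,[q.reshape(-1,1,2)],False,col,1)
    o=np.array([.5378,.0333,0])+off
    ring=lambda r,z:[o+(r*np.cos(a),r*np.sin(a),z) for a in np.linspace(0,2*np.pi,60)]
    dr(ring(.0245,.08),(0,255,255))
    a=np.radians(105.8); R=np.array([[np.cos(a),-np.sin(a)],[np.sin(a),np.cos(a)]])
    for z in zs:
        dr(ring(.022,z+.069),(0,255,0)); dr([o+np.append(R@(np.array(k)*.013),z+.107) for k in((1,1),(1,-1),(-1,-1),(-1,1),(1,1))],(0,0,255))
    sq=[(.055,.07),(.055,-.07),(-.055,-.07),(-.055,.07),(.055,.07)]; t=np.radians(-2.85);Q=np.array([[np.cos(t),-np.sin(t)],[np.sin(t),np.cos(t)]])
    dr([o+np.append(Q@np.array(k),.008) for k in sq],(255,0,0))
    return big
cv2.imwrite('pics/ov2.png',draw(np.array([.005,-.003,0]),[.017],''))
E
```

```text
(no output)
```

View pics/ov2.png

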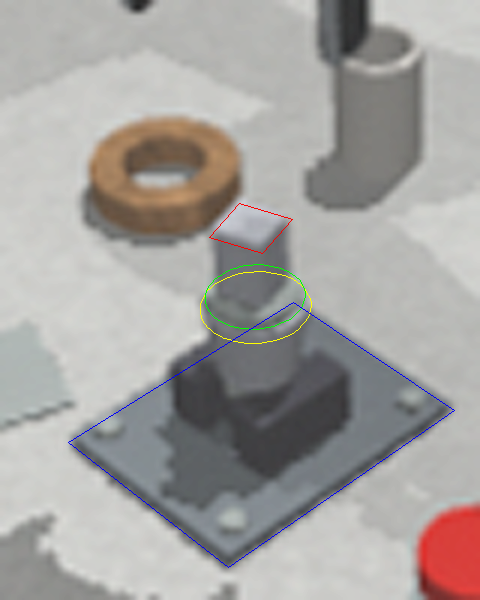

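The overlay agrees with home within about 1–2 mm. Now the wedge: I'll turn the jaws along its length, camera side toward the robot, and hover over its grip.

Request:
play_rows --pt "0 0 0.12 -0.43 -2.9 0 100" --pt "0 0 0.12 -0.43 -2.9 0 100" --pt "0 0 0.12 -0.43 -2.9 0 100" --pt "0 0 0.12 -0.43 -2.9 0 100" --pt "0 0 0.12 -0.43 -2.9 0 100" --pt "0 0 0.12 -0.43 -2.9 0 100" --pt "0 0 0.12 -0.43 -2.9 0 100" --pt "0 0 0.12 -0.43 -2.9 0 100"

```text
t: 12.35
tcp_pos: [0.4994, -0.1968, 0.2027]
ee_rot: [[-0.946, 0.324, -0.003], [0.324, 0.946, 0.002], [0.003, 0.001, -1.0]]
contact_force: [0.9, 0.8, -0.9]
width: 0.0851
```

Request:
play_rows --pt "0 0 0.12 -0.43 -2.9 0 100" --pt "0 0 0.12 -0.43 -2.9 0 100" --pt "0 0 0.11 -0.43 -2.9 0 100" --pt "0 0 0 0 0 0 100" --pt "0 0 0 0 0 0 100" --pt "0 0 0 0 0 0 100"

```text
t: 12.85
tcp_pos: [0.4873, -0.2821, 0.2032]
ee_rot: [[-1.0, -0.013, -0.002], [-0.013, 1.0, 0.002], [0.002, 0.002, -1.0]]
contact_force: [-0.6, -0.2, -0.4]
width: 0.0854
```

```bash
python3 - <<'E'
from h import *
s=ctrl.state();print(s['t'],s['tcp_pos'],s['contact_force'],s['qpos'],np.abs(s['joint_vel']).max());print(s['ee_rot'])
cw,im=snap('wrist','w6'); print(cw['xyz'])
print(pr(cw,(.490,-.283,.055)),pr(cw,(.4878,-.14,.003)))
zoom(im,250,110,550,310,2.6,'z15')
E
```

```text
12.85 [ 0.4873 -0.2821  0.2032] [-0.6173 -0.1925 -0.4381] [-0.7395  0.1524  1.6603  0.0004  1.3321 -2.3232] 0.02151736921148418
[[-0.9999 -0.0127 -0.002 ]
 [-0.0128  0.9999  0.0024]
 [ 0.002   0.0025 -1.    ]]
[ 0.4038 -0.2839  0.3459]
[320.8671 184.0991] [442.4421 170.9924]
```

View pics/w6.png

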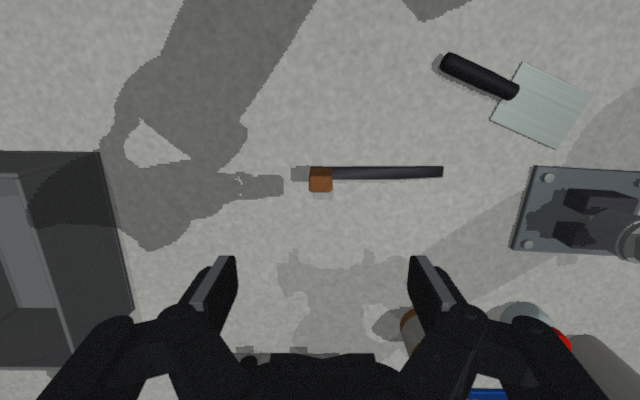

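```bash
python3 - <<'E'
from h import *
im=cv2.imread('pics/w6.png'); zoom(im,285,155,455,200,4.7,'z15')
E
```

```text
(no output)
```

View pics/z15.png

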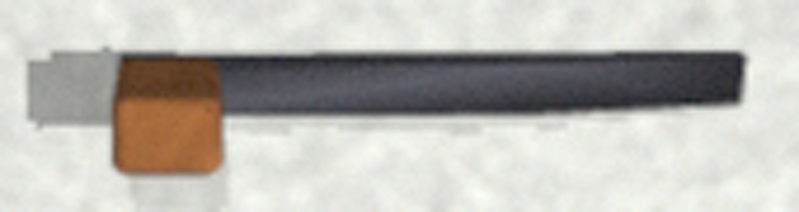

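```bash
python3 - <<'E'
from h import *
c=ctrl.camera_model('wrist')
f=lambda x,y,z:bp(c,285+x/4.7-.4,155+y/4.7-.4,z)
g=np.array([f(*k,.055) for k in((115,98),(220,96),(222,172),(117,174))]);print(g[:,:2],g.mean(0))
a,b=f(125,55,0),f(742,53,0);print(a,b,np.degrees(np.arctan2(*(b-a)[1::-1])))
print('tip',f(743,55,0),f(743,103,.006))
E
```

```text
[[ 0.4816 -0.2947]
 [ 0.4808 -0.2723]
 [ 0.4979 -0.2715]
 [ 0.4986 -0.2943]] [ 0.4897 -0.2832  0.055 ]
[ 0.485  -0.2943  0.    ] [ 0.4826 -0.1393  0.    ] 90.89007123773618
tip [ 0.4831 -0.1389  0.    ] [ 0.494  -0.1397  0.006 ]
```

Request:
play_rows --pt "0 0 0 0.24 -0.1 -3.5 100" --pt "0 0 0 0 0 -4 100" --pt "0 0 0 0 0 -4 100" --pt "0 0 0 0 0 -3.5 100" --pt "0 0 0 0 0 -2 100" --pt "0 0 0 0 0 -0.6 100" --pt "0 0 0 0 0 0 100" --pt "0 0 0 0 0 0 100"

```text
t: 13.57
tcp_pos: [0.4912, -0.284, 0.0299]
ee_rot: [[-1.0, -0.015, 0.001], [-0.015, 1.0, -0.001], [-0.001, -0.001, -1.0]]
contact_force: [0.2, -0.7, 0.1]
width: 0.0853
```

```bash
python3 - <<'E'
from h import *
s=ctrl.state();print(s['t'],s['tcp_pos'],s['contact_force'],s['ee_rot'])
E
```

```text
13.5667 [ 0.4912 -0.284   0.0299] [ 0.2229 -0.69    0.0953] [[-0.9999 -0.0149  0.0012]
 [-0.0149  0.9999 -0.001 ]
 [-0.0012 -0.001  -1.    ]]
```

Request:
play_rows --pt "0 0 0 -0.12 0.05 -0.4 100" --pt "0 0 0 0 0 0 100" --pt "0 0 0 0 0 0 60" --pt "0 0 0 0 0 0 40" --pt "0 0 0 0 0 0 25" --pt "0 0 0 0 0 0 10" --pt "0 0 0 0 0 0 10" --pt "0 0 0 0 0 0 10"

```text
t: 14.23
tcp_pos: [0.4893, -0.2839, 0.0251]
ee_rot: [[-1.0, -0.014, 0.001], [-0.014, 1.0, -0.001], [-0.001, -0.001, -1.0]]
contact_force: [0.1, -0.9, 4.2]
width: 0.0231
```

Request:
play_rows --pt "0 0 0 0 0 0 10" --pt "0 0 0 0 0 0 10" --pt "0 0 0 0 0 0 10"

```text
t: 14.48
tcp_pos: [0.4894, -0.2839, 0.0251]
ee_rot: [[-1.0, -0.014, 0.001], [-0.014, 1.0, -0.001], [-0.001, -0.001, -1.0]]
contact_force: [-0.7, -0.5, 3.2]
width: 0.0231
```

```bash
python3 - <<'E'
from h import *
s=ctrl.state();print(s['t'],s['tcp_pos'],s['contact_force'],s['torque'],s['ee_rot'],s['width'])
E
```

```text
14.4833 [ 0.4894 -0.2839  0.0251] [-0.7319 -0.5137  3.1967] [-0.0605  0.0001 -0.0257] [[-0.9999 -0.0141  0.0005]
 [-0.0141  0.9999 -0.0006]
 [-0.0005 -0.0006 -1.    ]] 0.02307707950079451
```

Request:
play_rows --pt "0 0 0 0 0 1 10" --pt "0 0 0 0 0 1 10" --pt "0 0 -0.016 0.9 2.5 0.2 10" --pt "0 0 -0.016 0.9 2.5 0 10" --pt "0 0 -0.016 0.9 2.5 0 10" --pt "0 0 -0.016 0.9 2.5 0 10" --pt "0 0 0 0.2 0 0 10" --pt "0 0 0 0 0 0 10"

```text
t: 15.15
tcp_pos: [0.5276, -0.1825, 0.0474]
ee_rot: [[-0.999, 0.047, 0.0], [0.047, 0.999, -0.0], [-0.0, -0.0, -1.0]]
contact_force: [-0.3, -0.9, -1.8]
width: 0.0233
```

```bash
python3 - <<'E'
from h import *
s=ctrl.state();print(s['t'],s['tcp_pos'],s['contact_force'],s['torque'],s['ee_rot'],s['width'])
c,im=snap('scene','s5'); zoom(im,200,160,340,290,5,'z16')
cw,im=snap('wrist','w7'); zoom(im,300,120,600,300,2.6,'z17')
E
```

```text
15.15 [ 0.5276 -0.1825  0.0474] [-0.298  -0.9295 -1.8014] [-0.0456  0.0067  0.0576] [[-0.9989  0.047   0.0003]
 [ 0.047   0.9989 -0.0003]
 [-0.0003 -0.0003 -1.    ]] 0.02331053894028908
```

View pics/z16.png

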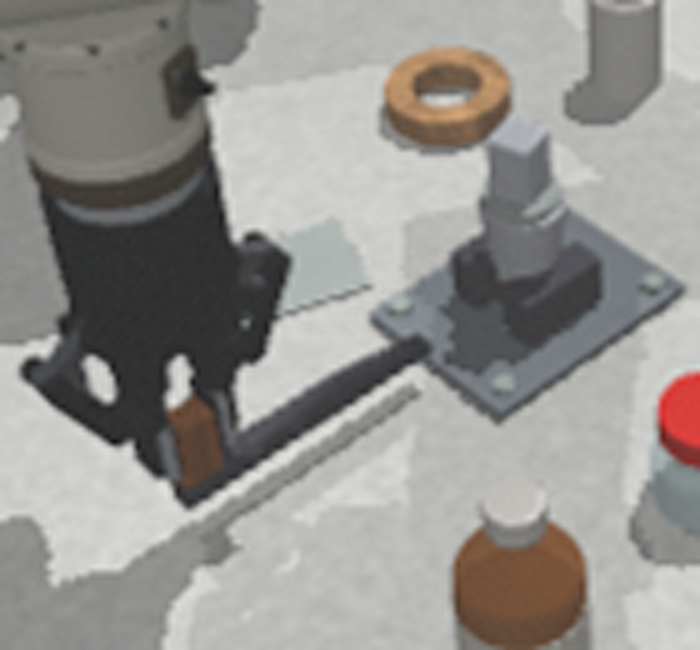

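View pics/w7.png

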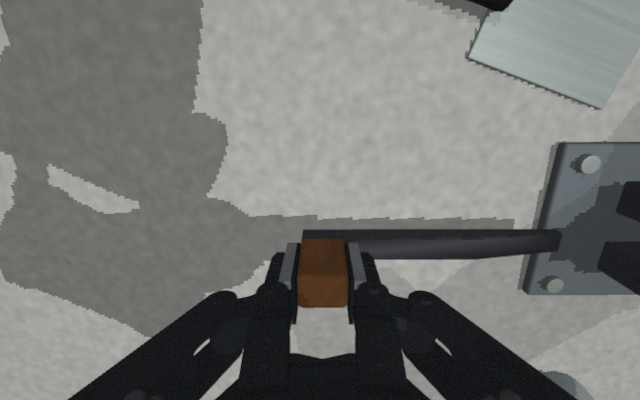

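The wedge is level and lies on the tunnel's axis to within about 1 mm; its tip is at the plate edge. I'll move it forward over the plate and lower it onto the plate.

Request:
play_rows --pt "0 0 0 0.06 1.2 0 10" --pt "0 0 0 0.06 1.2 0 10" --pt "0 0 0 0 0 -0.6 10" --pt "0 0 0 0 0 -0.4 10" --pt "0 0 0 0 0 -0.2 10" --pt "0 0 0 0 0 0 10" --pt "0 0 0 0 0 0 10"

```text
t: 15.83
tcp_pos: [0.5281, -0.1598, 0.0345]
ee_rot: [[-0.999, 0.05, -0.0], [0.05, 0.999, 0.0], [0.0, 0.0, -1.0]]
contact_force: [0.2, 0.0, -1.8]
width: 0.0232
```

```bash
python3 - <<'E'
from h import *
s=ctrl.state();print(s['t'],s['tcp_pos'],s['contact_force'],s['torque'],s['ee_rot'][:,1],s['width'])
d=s['tcp_pos'][:2]-(.5378,.0333); print('s',d@(.0497,.9988),'lat',d@(.9988,-.0497))
c,im=snap('scene','s6'); zoom(im,230,170,340,270,6,'z18')
cw,im=snap('wrist','w8')
E
```

```text
15.8333 [ 0.5281 -0.1598  0.0345] [ 0.2496  0.0347 -1.8191] [-0.0246 -0.0257 -0.0246] [0.0502 0.9987 0.0002] 0.02315948998154426
s -0.19337017005084992 lat -6.900198227055564e-05
```

View pics/z18.png

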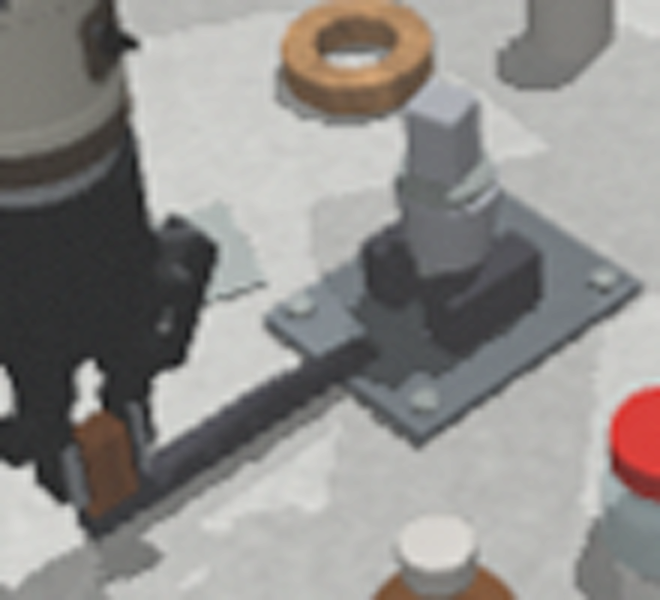

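View pics/w8.png

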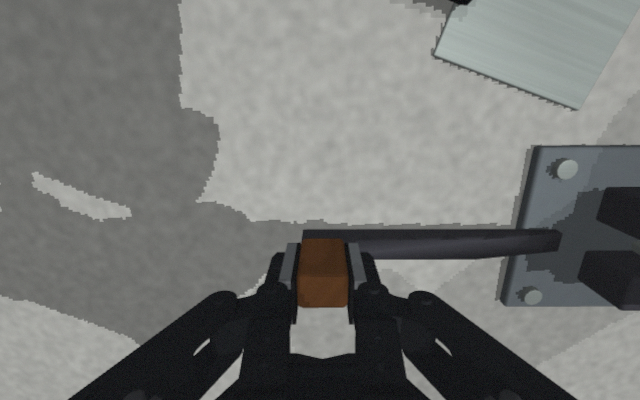

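Request:
play_rows --pt "0 0 0 0 0 -0.1 10" --pt "0 0 0 0.04 0.8 0 10" --pt "0 0 0 0.04 0.8 0 10" --pt "0 0 0 0.04 0.8 0 10" --pt "0 0 0 0 0 0 10"

```text
t: 16.35
tcp_pos: [0.5293, -0.1335, 0.0336]
ee_rot: [[-0.999, 0.048, -0.001], [0.048, 0.999, 0.001], [0.001, 0.001, -1.0]]
contact_force: [-0.6, 0.4, -1.2]
width: 0.0229
```

Request:
play_rows --pt "0 0 0 0.04 0.7 0 10" --pt "0 0 0 0.04 0.7 0 10" --pt "0 0 0 0.04 0.7 0 10" --pt "0 0 0 0 0 0 10" --pt "0 0 0 0 0 0 10"

```text
t: 16.77
tcp_pos: [0.5307, -0.1141, 0.0338]
ee_rot: [[-0.999, 0.049, -0.0], [0.049, 0.999, -0.0], [0.0, -0.0, -1.0]]
contact_force: [0.8, 0.7, -2.2]
width: 0.0228
```

```bash
cat > st.py <<'E'
from h import *
s=ctrl.state();print(s['t'],s['tcp_pos'],s['contact_force'],s['torque'],s['ee_rot'][:,1],s['width'])
d=s['tcp_pos'][:2]-(.5378,.0333); print('tip s',d@(.0497,.9988)+.143,'lat',d@(.9988,-.0497))
E
python3 st.py; python3 - <<'E'
from h import *
c,im=snap('scene','s7'); zoom(im,240,160,350,260,6,'z19')
E
```

```text
16.7667 [ 0.5307 -0.1141  0.0338] [ 0.7783  0.6652 -2.1807] [-0.0929  0.0065  0.0191] [ 0.0489  0.9988 -0.0001] 0.022752343688307874
tip s -0.004587083813431536 lat 0.0002411874278063899
```

View pics/z19.png

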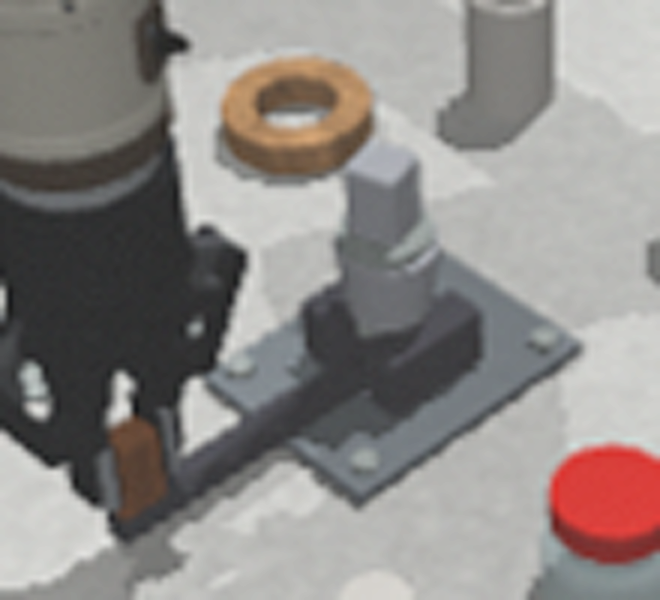

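Request:
play_rows --pt "0 0 0 0.02 0.4 -0.06 10" --pt "0 0 0 0.02 0.4 0 10" --pt "0 0 0 0.015 0.3 0 10" --pt "0 0 0 0 0 0 10"

```text
t: 17.15
tcp_pos: [0.5312, -0.1029, 0.0331]
ee_rot: [[-0.999, 0.049, -0.0], [0.049, 0.999, 0.0], [0.0, 0.0, -1.0]]
contact_force: [-0.2, 0.2, -1.9]
width: 0.0231
```

Request:
play_rows --pt "0 0 0 0.015 0.3 0 10" --pt "0 0 0 0.01 0.2 0 10" --pt "0 0 0 0 0 0 10"

```text
t: 17.4
tcp_pos: [0.5316, -0.0984, 0.0332]
ee_rot: [[-0.999, 0.05, 0.0], [0.05, 0.999, -0.0], [-0.0, -0.0, -1.0]]
contact_force: [1.4, -0.2, -2.4]
width: 0.0231
```

```bash
python3 st.py
```

```text
17.4 [ 0.5316 -0.0984  0.0332] [ 1.3678 -0.2236 -2.4156] [-0.0986 -0.0552 -0.0229] [ 0.0495  0.9988 -0.0003] 0.023098772422915397
tip s 0.011108004314102221 lat 0.0003273919932709405
```

Request:
play_rows --pt "0 0 0 0.01 0.2 0 10" --pt "0 0 0 0.01 0.2 0 10" --pt "0 0 0 0 0 0 10"

```text
t: 17.65
tcp_pos: [0.532, -0.0951, 0.0334]
ee_rot: [[-0.999, 0.05, 0.001], [0.05, 0.999, -0.001], [-0.001, -0.001, -1.0]]
contact_force: [-0.3, -4.5, -1.9]
width: 0.0228
```

Request:
play_rows --pt "0 0 0 0.01 0.2 0 10" --pt "0 0 0 0.01 0.2 0 10" --pt "0 0 0 0 0 0 10"

```text
t: 17.9
tcp_pos: [0.532, -0.0906, 0.0332]
ee_rot: [[-0.999, 0.05, 0.0], [0.05, 0.999, -0.0], [-0.0, -0.0, -1.0]]
contact_force: [-0.2, -3.3, -2.5]
width: 0.0231
```

```bash
python3 st.py
```

```text
17.9 [ 0.532  -0.0906  0.0332] [-0.1624 -3.343  -2.4893] [-0.7748 -0.0519 -0.056 ] [ 0.0499  0.9988 -0.0003] 0.02306740927857141
tip s 0.01891312789697308 lat 0.0003964090844173318
```

Request:
play_rows --pt "0 0 0 0.01 0.2 0 10" --pt "0 0 0 0.01 0.2 0 10" --pt "0 0 0 0.01 0.2 0 10" --pt "0 0 0 0 0 0 10"

```text
t: 18.23
tcp_pos: [0.5323, -0.0845, 0.0332]
ee_rot: [[-0.999, 0.05, 0.0], [0.05, 0.999, -0.0], [-0.0, -0.0, -1.0]]
contact_force: [-0.1, -4.0, -1.7]
width: 0.0234
```

Request:
play_rows --pt "0 0 0 0.01 0.2 0 10" --pt "0 0 0 0.01 0.2 0 10" --pt "0 0 0 0.01 0.2 0 10" --pt "0 0 0 0 0 0 10"

```text
t: 18.57
tcp_pos: [0.5325, -0.0783, 0.0332]
ee_rot: [[-0.999, 0.05, -0.0], [0.05, 0.999, 0.0], [0.0, 0.0, -1.0]]
contact_force: [-0.4, -2.5, -1.4]
width: 0.023
```

```bash
python3 st.py; python3 - <<'E'
from h import *
c,im=snap('scene','s8'); zoom(im,240,160,350,260,6,'z20')
E
```

```text
18.5667 [ 0.5325 -0.0783  0.0332] [-0.3591 -2.5379 -1.3693] [-0.6116 -0.0063 -0.021 ] [0.0498 0.9988 0.0003] 0.023027179398926182
tip s 0.03126723633204509 lat 0.0002480191492233412
```

View pics/z20.png

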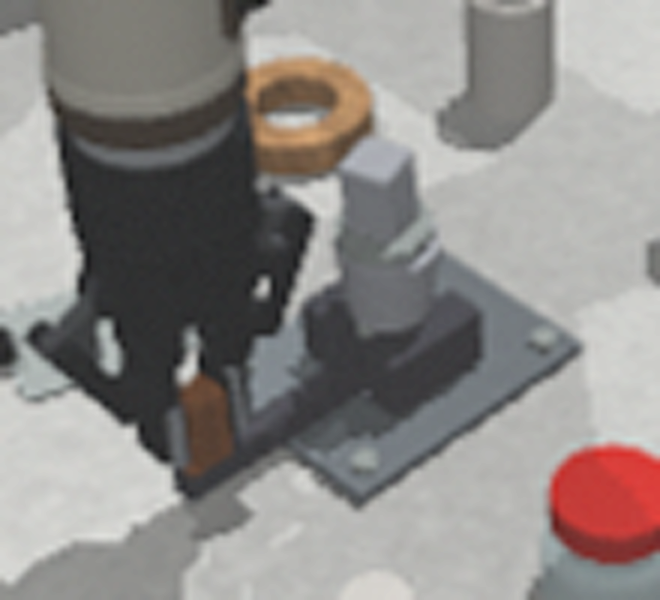

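The lift has started, with drive force around 3 N. Before going on, I need to know how far the gripper's knuckles reach toward the shank head.

```bash
python3 - <<'E'
from h import *
c=ctrl.camera_model('scene'); s=ctrl.state(); p=s['tcp_pos']; y=s['ee_rot'][:,1]
off=np.array([.005,-.003,0])
im=cv2.imread('pics/s8.png'); big=cv2.resize(im[160:260,240:350],None,fx=7,fy=7,interpolation=cv2.INTER_CUBIC); big=np.clip(big*1.8,0,255).astype(np.uint8)
for h in (0,.02,.04,.06,.08,.1,.12):
    for w in (-.06,-.05,-.04,0,.04,.05,.06):
        q=((pr(c,p+off+y*w+np.array([0,0,h]))-(240,160)+.5)*7).round().astype(int); cv2.circle(big,tuple(int(v) for v in q),2,(0,0,255) if abs(w)<.045 else ((0,255,0) if abs(w)<.055 else (255,255,0)),-1)
cv2.imwrite('pics/ov3.png',big)
E
```

```text
(no output)
```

View pics/ov3.png

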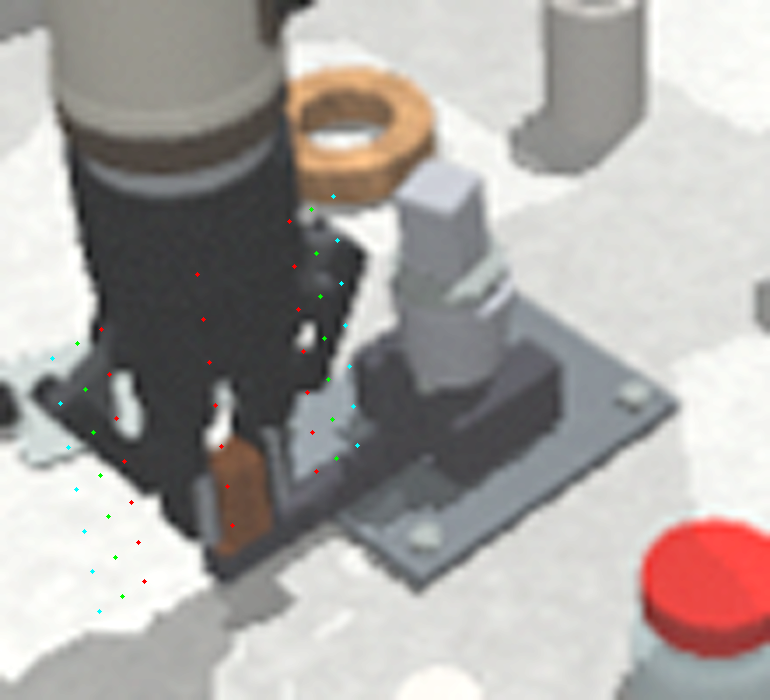

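The knuckles reach about 66 mm forward at head height, so I can't drive all the way with this grip. I'll drive to tip +40, let go, and push the rest from behind the grip with closed fingers.

Request:
play_rows --pt "0 0 0 0.01 0.2 0 10" --pt "0 0 0 0.01 0.2 0 10" --pt "0 0 0 0.01 0.2 0 10" --pt "0 0 0 0.01 0.2 0 10" --pt "0 0 0 0 0 0 10" --pt "0 0 0 0 0 0 10"

```text
t: 19.12
tcp_pos: [0.5329, -0.07, 0.0332]
ee_rot: [[-0.999, 0.05, -0.0], [0.05, 0.999, 0.001], [0.0, 0.001, -1.0]]
contact_force: [-0.5, -1.8, -1.8]
width: 0.0229
```

```bash
python3 st.py
```

```text
19.1167 [ 0.5329 -0.07    0.0332] [-0.5475 -1.802  -1.7996] [-0.4903 -0.0074  0.0102] [0.0497 0.9988 0.0008] 0.02290322409863606
tip s 0.03957298903997128 lat 0.0002001626064331724
```

Request:
play_rows --pt "0 0 0 0 0 0 30" --pt "0 0 0 0 0 0 50" --pt "0 0 0 0 0 0 50" --pt "0 0 0 0 0 0 50" --pt "0 0 0 0 0 0 50"

```text
t: 19.53
tcp_pos: [0.533, -0.0704, 0.0333]
ee_rot: [[-0.999, 0.05, 0.0], [0.05, 0.999, 0.0], [-0.0, 0.0, -1.0]]
contact_force: [-0.5, -0.4, -0.7]
width: 0.0427
```

```bash
python3 st.py; python3 - <<'E'
from h import *
c,im=snap('scene','s9'); zoom(im,240,160,350,260,6,'z21')
E
```

```text
19.5333 [ 0.533  -0.0704  0.0333] [-0.453  -0.41   -0.6521] [ 0.0109 -0.019  -0.0361] [0.0498 0.9988 0.0003] 0.0427089113834699
tip s 0.039157288211162614 lat 0.0003417497478457868
```

View pics/z21.png

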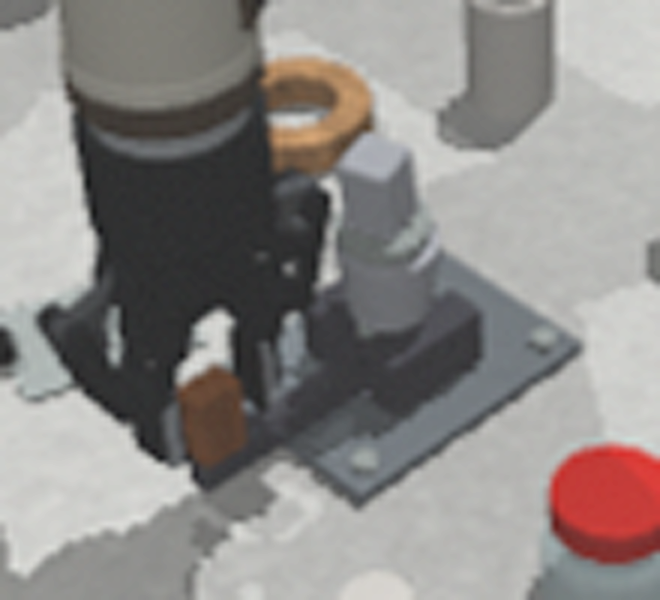

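Request:
play_rows --pt "0 0 0 0 0 1 50" --pt "0 0 0 0 0 2 50" --pt "0 0 0 0 0 2.5 50" --pt "0 0 0 -0.1 -2 0.5 30" --pt "0 0 0 -0.13 -2.5 0 0" --pt "0 0 0 -0.1 -2 0 0" --pt "0 0 0 0 0 0 0" --pt "0 0 0 0 0 0 0"

```text
t: 20.25
tcp_pos: [0.5298, -0.1363, 0.094]
ee_rot: [[-0.999, 0.052, 0.001], [0.052, 0.999, -0.0], [-0.001, -0.0, -1.0]]
contact_force: [-0.4, -0.7, -0.3]
width: 0.0
```

Request:
play_rows --pt "0 0 0 0 0 -2 0" --pt "0 0 0 0 0 -2 0" --pt "0 0 0 0 0 -1.5 0" --pt "0 0 0 0 0 -0.5 0" --pt "0 0 0 0 0 0 0"

```text
t: 20.67
tcp_pos: [0.5284, -0.1341, 0.0319]
ee_rot: [[-0.999, 0.049, -0.003], [0.049, 0.999, 0.002], [0.003, 0.002, -1.0]]
contact_force: [0.7, 0.5, -0.2]
width: 0.0
```

```bash
python3 st.py; python3 - <<'E'
from h import *
c,im=snap('scene','s10'); zoom(im,220,160,350,270,6,'z22')
cw,im=snap('wrist','w10'); 
E
```

```text
20.6667 [ 0.5284 -0.1341  0.0319] [ 0.7454  0.4551 -0.2304] [-0.0629 -0.0333 -0.06  ] [0.049  0.9988 0.0017] 4.998591245928281e-05
tip s -0.024658616091812025 lat -0.0010794740599395787
```

View pics/z22.png

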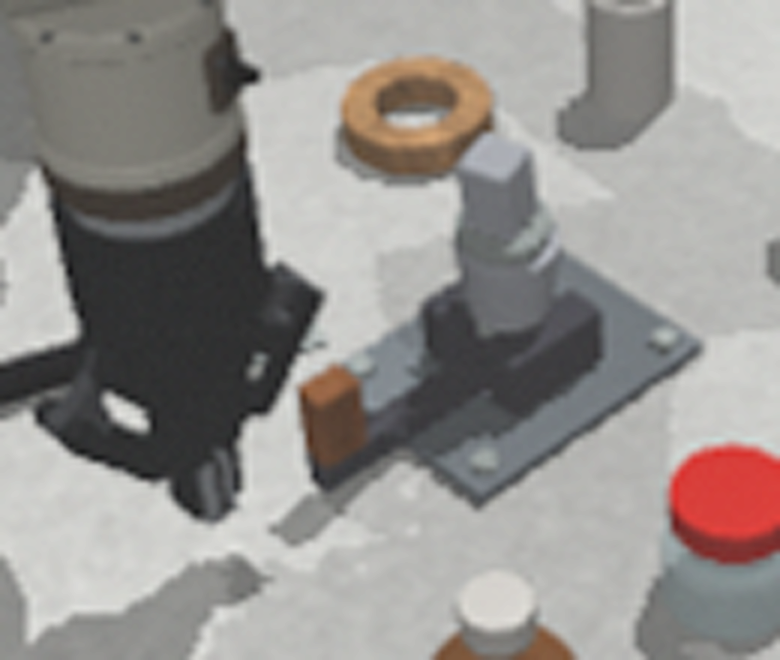

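View pics/w10.png

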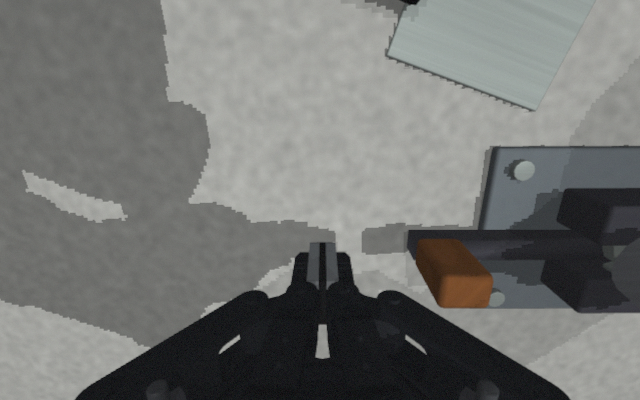

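The wedge is standing freely on the axis with the shank jacked. Now I'll push on the back of the grip with closed fingers.

Request:
play_rows --pt "0 0 0 0.15 1 0 0" --pt "0 0 0 0.05 1 0 0" --pt "0 0 0 0.04 0.8 0 0" --pt "0 0 0 0.02 0.4 0 0" --pt "0 0 0 0.02 0.3 0 0" --pt "0 0 0 0 0 0 0"

```text
t: 21.27
tcp_pos: [0.5324, -0.0997, 0.0333]
ee_rot: [[-0.999, 0.049, 0.0], [0.049, 0.999, 0.0], [-0.0, 0.0, -1.0]]
contact_force: [0.3, -0.4, 0.1]
width: 0.0
```

```bash
python3 st.py
```

```text
21.2667 [ 0.5324 -0.0997  0.0333] [ 0.3473 -0.4224  0.134 ] [-0.0388 -0.032   0.0096] [0.0487 0.9988 0.0001] 2.3729519202610493e-05
tip s 0.009866473122225938 lat 0.0012560202907589382
```

Request:
play_rows --pt "0 0 0 -0.07 0.3 0 0" --pt "0 0 0 0.01 0.3 0 0" --pt "0 0 0 0.01 0.3 0 0" --pt "0 0 0 0 0 0 0"

```text
t: 21.6
tcp_pos: [0.532, -0.0918, 0.0333]
ee_rot: [[-0.999, 0.05, 0.0], [0.05, 0.999, -0.001], [-0.0, -0.001, -1.0]]
contact_force: [0.7, -2.2, -0.6]
width: 0.0
```

Request:
play_rows --pt "0 0 0 0.01 0.3 0 0" --pt "0 0 0 0.01 0.3 0 0" --pt "0 0 0 0 0 0 0"

```text
t: 21.85
tcp_pos: [0.5321, -0.085, 0.0332]
ee_rot: [[-0.999, 0.05, 0.0], [0.05, 0.999, 0.0], [0.0, 0.0, -1.0]]
contact_force: [-0.0, -1.5, 1.0]
width: 0.0
```

```bash
python3 st.py; python3 - <<'E'
from h import *
cw,im=snap('wrist','w11'); 
E
```

```text
21.85 [ 0.5321 -0.085   0.0332] [-0.0412 -1.4616  0.9885] [-0.2144  0.0241 -0.0237] [0.0497 0.9988 0.0005] 4.541199122117525e-05
tip s 0.02452947457155681 lat 0.0002374890592164718
```

View pics/w11.png

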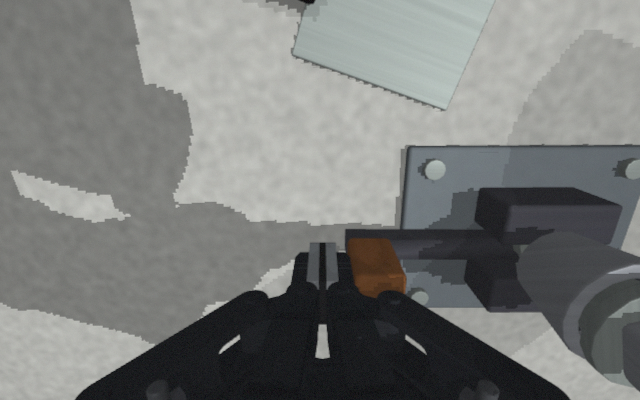

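```bash
python3 - <<'E'
from h import *
c=ctrl.camera_model('wrist')
im=cv2.imread('pics/w11.png'); zoom(im,290,210,430,310,5.5,'z23')
for u,v,z in((346,230,.008),(346,231,.0235)):
    P=bp(c,u,v,z); d=P[:2]-(.5378,.0333); print(P,'butt s',d@(.0497,.9988),'tip',d@(.0497,.9988)+.155,'lat',d@(.9988,-.0497))
E
```

```text
[ 0.5286 -0.0704  0.008 ] butt s -0.10401254959437098 tip 0.05098745040562902 lat -0.004023922467474139
[ 0.5218 -0.0714  0.0235] butt s -0.105379225296142 tip 0.04962077470385799 lat -0.010755457670268026
```

View pics/z23.png

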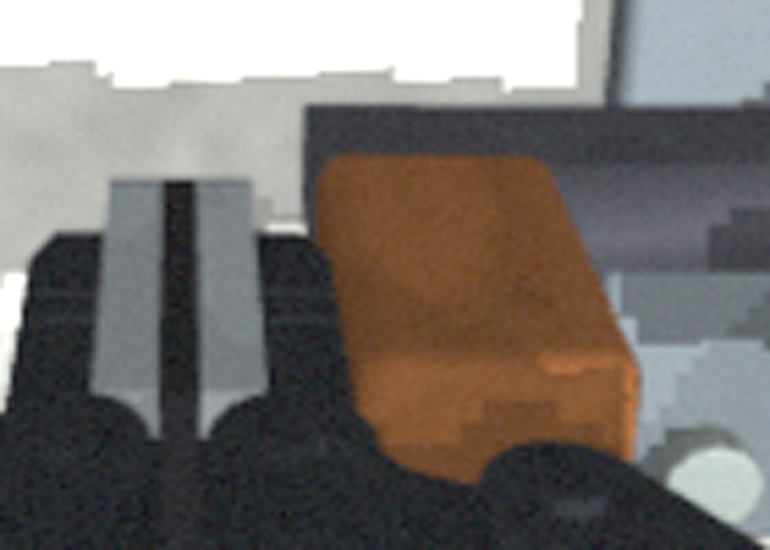

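The butt is at s ≈ −104.5 mm, so the tip is about 50 mm past the axis. I'll push about 12 mm more.

Request:
play_rows --pt "0 0 0 0.01 0.3 0 0" --pt "0 0 0 0.02 0.3 0 0" --pt "0 0 0 0.02 0.3 0 0" --pt "0 0 0 0.01 0.3 0 0" --pt "0 0 0 0 0 0 0" --pt "0 0 0 0 0 0 0"

```text
t: 22.4
tcp_pos: [0.5325, -0.0728, 0.033]
ee_rot: [[-0.999, 0.049, -0.0], [0.049, 0.999, 0.001], [0.0, 0.001, -1.0]]
contact_force: [0.6, -0.6, -0.3]
width: 0.0003
```

```bash
python3 st.py
```

```text
22.4 [ 0.5325 -0.0728  0.033 ] [ 0.621  -0.6066 -0.313 ] [ 0.0005  0.0152 -0.0252] [0.0495 0.9988 0.0009] 0.00028842927903846403
tip s 0.036728934396417515 lat 8.779716938347768e-06
```

Tip is now about 62–63 mm past the axis. I'll back off, rise, and check.

Request:
play_rows --pt "0 0 0 -0.05 -1 0 0" --pt "0 0 0 -0.1 -2 0 0" --pt "0 0 0 -0.15 -3 0 0" --pt "0 0 0 -0.15 -3 1 0" --pt "0 0 0 0 0 3.5 0" --pt "0 0 0 0 0 4 0" --pt "0 0 0 0 0 4 0" --pt "0 0 0 0 0 0 0"

```text
t: 23.07
tcp_pos: [0.5328, -0.1669, 0.1674]
ee_rot: [[-0.999, 0.05, 0.013], [0.05, 0.999, -0.007], [-0.014, -0.007, -1.0]]
contact_force: [0.3, -0.9, 1.2]
width: -0.0002
```

Request:
play_rows --pt "0 0 0 0 0 0 0" --pt "0 0 0 0 0 0 0"

```text
t: 23.23
tcp_pos: [0.5278, -0.1637, 0.1577]
ee_rot: [[-0.999, 0.05, -0.001], [0.05, 0.999, 0.001], [0.001, 0.001, -1.0]]
contact_force: [-0.2, 1.2, 0.2]
width: -0.0002
```

```bash
python3 st.py; python3 - <<'E'
from h import *
c,im=snap('scene','s12'); 
b=cv2.imread('pics/s4.png')
a1=cv2.resize(im[150:260,240:345],None,fx=3.8,fy=3.8,interpolation=cv2.INTER_CUBIC);a2=cv2.resize(b[150:260,240:345],None,fx=3.8,fy=3.8,interpolation=cv2.INTER_CUBIC)
cv2.imwrite('pics/z24.png',np.clip(np.hstack([a2,a1])*1.5,0,255).astype(np.uint8))
t,im=snap('top','t12'); zoom(im,230,100,440,290,3.8,'z25')
E
```

```text
23.2333 [ 0.5278 -0.1637  0.1577] [-0.2398  1.2469  0.1984] [ 0.0008 -0.053  -0.0338] [0.0501 0.9987 0.0005] -0.00024386832284968883
tip s -0.05430422784158756 lat -0.00024447942992885795
```

View pics/z24.png

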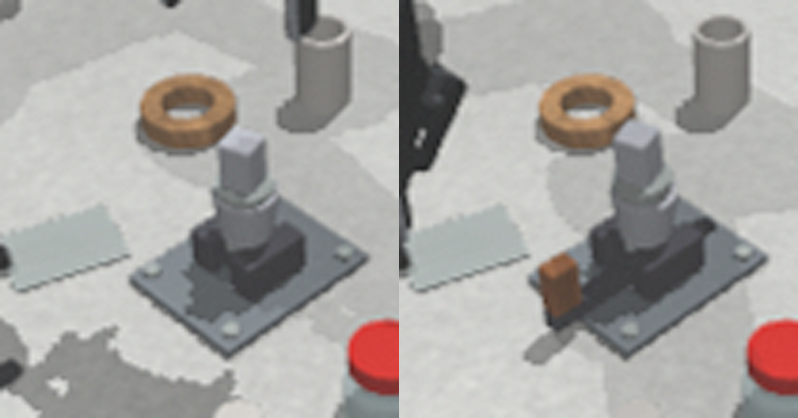

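View pics/z25.png

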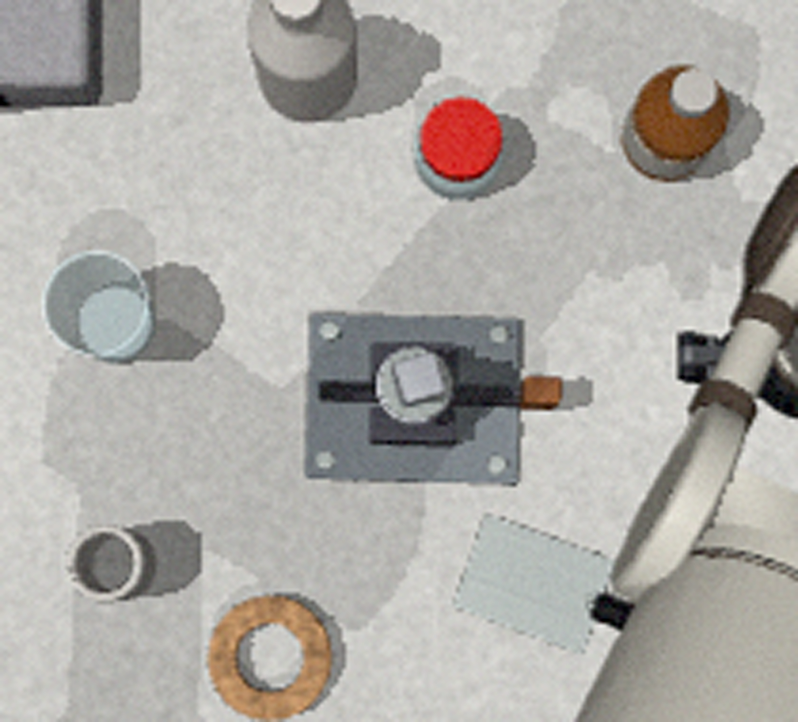

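```bash
python3 - <<'E'
from h import *
T=ctrl.camera_model('top')
f=lambda x,y,z:bp(T,230+x/3.8-.4,100+y/3.8-.4,z)
for n,P in(('tip',f(318,391,.012)),('grip',f(543,391,.063)),('head',f(418,380,.1305)),('collar',f(413,385,.0925))):
    d=P[:2]-(.5378,.0333); print(n,P,'s',d@(.0497,.9988),'lat',d@(.9988,-.0497))
im=cv2.imread('pics/t12.png'); zoom(im,300,170,400,240,8,'z26')
im=cv2.imread('pics/s12.png'); zoom(im,280,170,340,230,10,'z27')
E
```

```text
tip [0.5434 0.0973 0.012 ] s 0.06417479433879396 lat 0.0024165561575922095
grip [ 0.5345 -0.0461  0.063 ] s -0.07950274680220214 lat 0.0006546076694128396
head [0.5348 0.0334 0.1305] s -5.039100525209258e-05 lat -0.002963966075968046
collar [0.5365 0.0358 0.0925] s 0.002480415031467855 lat -0.0014628270117608667
```

View pics/z26.png

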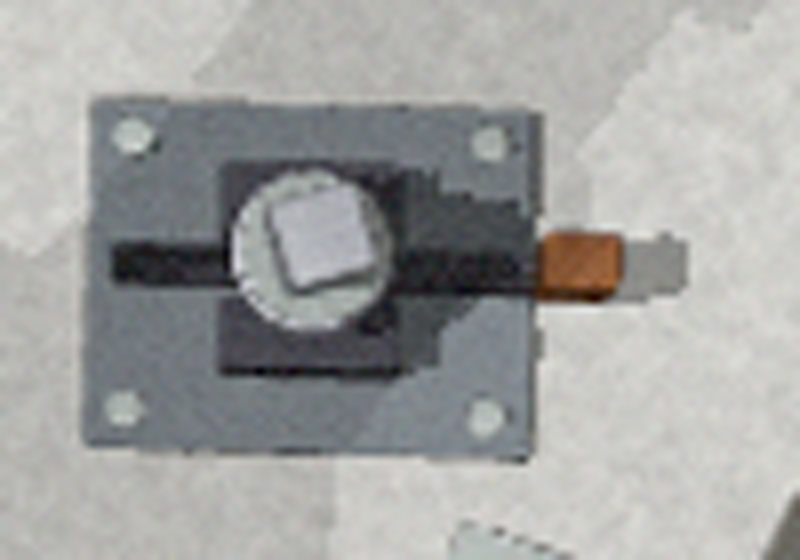

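View pics/z27.png

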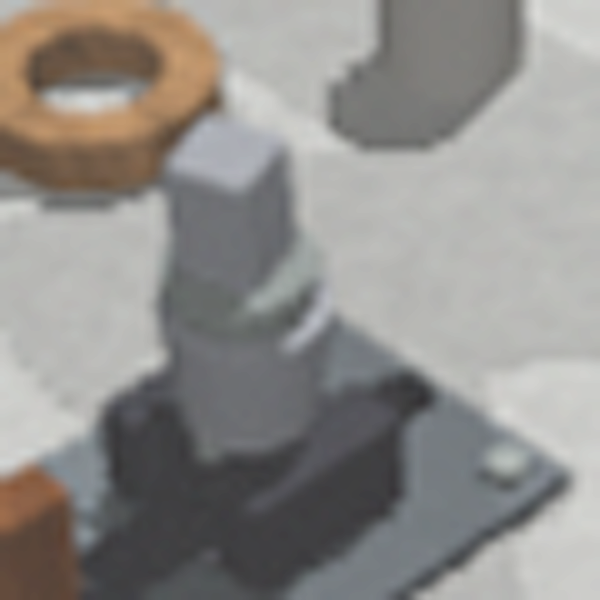

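The wedge's tip is about 64 mm past the axis and its thick part is under the tang. The shank is raised with only a slight lean, and the bystanders look unmoved. I'll compare the bystanders before and after, then hand in.

```bash
python3 - <<'E'
from h import *
a=cv2.imread('pics/top0.png');b=cv2.imread('pics/t12.png')
for n,(x,y) in dict(beaker=(257,180),amber=(408,130),white=(310,112),jar=(351,138),cork=(302,272),pads=(169,222),spatula=(370,252)).items():
    r=18; t=a[y-r:y+r,x-r:x+r]; w=b[y-r-15:y+r+15,x-r-15:x+r+15]
    m=cv2.matchTemplate(w,t,cv2.TM_CCOEFF_NORMED); _,v,_,l=cv2.minMaxLoc(m); print(n,round(v,2),l[0]-15,l[1]-15)
s=ctrl.state(); print(s['contact_force'],np.abs(s['joint_vel']).max(),s['t'])
print(ctrl.sign_off())
E
```

```text
beaker 0.96 0 0
amber 0.98 0 0
white 0.99 0 0
jar 0.98 0 0
cork 0.97 0 0
pads 0.34 4 -4
spatula 0.88 0 0
[-0.1485 -0.5222 -0.3536] 0.0062568377284625415 23.3333
the job is handed in; nothing more can be done
None
```

```bash
python3 - <<'E'
from h import *
a=cv2.imread('pics/top0.png')[180:260,120:215];b=cv2.imread('pics/t12.png')[180:260,120:215]
cv2.imwrite('pics/pads.png',cv2.resize(np.hstack([a,b]),None,fx=4,fy=4))
E
```

```text
(no output)
```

View pics/pads.png

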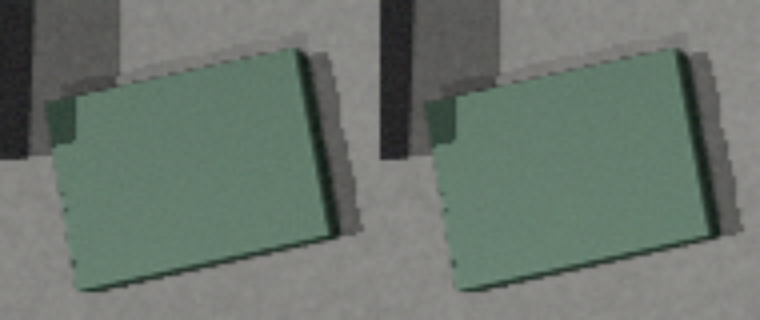

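The job is handed in at 23.3 s, with no verdict reported. The shank was seated, released, then jacked up on the wedge, and both are standing free.

**What I did**
- **Seating the shank:** I lifted it from the stand, lowered it tang down onto the driver and turned it under a push of about 4–7 N. It dropped in at roughly 104–106° (world angle), matching the slot direction I had seen down the bore.
- **Pressing home:** it came to a rigid stop at about 25 N of axial push, at the height expected for the collar flush on the mouth, and I let go.
- **Driving the wedge:** I took it by its grip and drove it tip first through the tunnel. The drive readings stayed under 5 N. Partway through I released it and pushed the rest from behind with closed fingers, because the gripper's knuckles would have reached the shank head.

**Last checks**
- **Wedge:** the tip is about 64 mm past the socket's axis, the wedge looks level, and its thick part is under the tang.
- **Shank:** it has visibly risen by about the expected 6.5 mm and sits about 3 mm from the axis.
- **Robot:** it is clear of everything.
- **Other things on the bench:** six of the seven matched their starting position with zero pixel shift.

**Checks that failed or disagreed**
- **Filter pads:** image matching on the pad stack was unreliable (score 0.34), but side by side the before and after pictures look identical.
- **Shank lean:** it reads about 0.08 rad by eye from the top camera, where the bore should allow only about 0.04; both are under the 0.15 limit.
- **Scene camera:** it disagreed with the other two cameras by about 5 mm, so I used it only for relative checks.
- **Pressing home:** side force reached about 9 N, so I shifted the arm sideways to reduce it.

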